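Gang the chassis end plates in the ratchet bench clamp

ROBOT

A 7-joint arm with a two-finger parallel gripper is mounted at the origin on the work surface. World frame = base frame: x ahead of the robot, y to its left, z up, the work surface at z = 0. Lengths are in m, angles in rad, forces in N, time in s.
With the tool pointing down it reaches from about 0.4 to 0.9 m from the base axis. Payload 5.5 kg.
Tool frame: the origin (TCP) lies midway between the tips of the shut fingers; the grasp point (between the pads) lies 19 mm behind it (r.grip_point_offset is the z of the grasp point in the tool frame, in m); z points along the fingers, y is the line along which they close (so a half turn about z gives the same grasp; the last joint's range is limited). The gripper opens to 85 mm and grips with 20 to 120 N. Pads are 22 mm wide; open, the fingers measure 114 mm over their backs; the gripper's body (76 mm by 85 mm) begins 54 mm behind the grasp point. The pads swing forward as they close: fully open they stand 13 mm farther back than shut.
Start: joints at [1.499, 0.501, -0.427, 1.55, 0.221, 1.138, -0.21], TCP at [0.214, -0.614, 0.231] pointing down, gripper open.
Joint ranges: [-2.88, 2.88], [-0.31, 2.03], [-1.54, 1.56], [0.2, 2.42], [-1.41, 4.55], [0.19, 2.02], [-2.57, 2.57]. Speed limits (rad/s): [2.57, 2.57, 3.14, 3.14, 3.14, 3.14, 3.14].

INTERFACE

Orientations are given as [roll, pitch, yaw] about the fixed x, y, z axes, in that order (R = Rz(yaw) Ry(pitch) Rx(roll)).
In Python, from plant import r, eyes, job, models gives the robot as it stands.
- The arm moves only by the tool arm_command, never from a script. Its argument "moves" is a list that holds one entry, the list of rows, each a list of 4 numbers: the shift along the tool's x, y, z as a fraction of full scale, then the turn about the tool's z as a fraction of full scale. In form: [[[x, y, z, spin], ...]]. A call has 1 to 12 rows; each row shifts and turns the commanded pose from where the row before left it, along the tool's axes as they then stand; what a row does not reach is not made up. Full scale, the value 1, is 80 cm for a shift and 2 pi rad for a turn. A row lasts 1/10 s, in which the tool goes at most 50 mm and 8.59 degrees, less where a joint would pass 70% of its speed; a pose out of reach is approached as far as the arm can. A call with a number of a shift or a turn outside -1 to 1 is refused whole. A call with a gripper value outside its range is refused whole. "hand" is the opening, from 0 (shut) to 1 (fully open), set as the call begins (left out, the last holds). The fingers move at their own pace and stop on an object; "force" is the grip in N (left out, the last holds). Time passes only in rows, so rows that do not move let the fingers close. It gives the time, the measured TCP pose, the force, the opening and the grip force at its end, in the units of the state.
- r.read_state(): the state, without advancing time (a new reading comes with each control period).
- eyes.snapshot(name): name is "scene" or "side" or "wrist"; returns the picture (420x560x3 uint8, red, green, blue); there is no depth.
- eyes.calibration(name): a dict with "vertical_fov" (degrees; the focal length in pixels is half the picture's height over the tangent of half this angle, whatever the lens; pixels are square), "cx", "cy" (the principal point, pixels), "eye" and "attitude" of the camera in the world. Camera axes: x right, y down, z forward; pixel columns grow to the right and rows downward; lengths in m; the calibration is good to about 2 mm. A picture is of the moment at which its call begins: read the wrist's pose just before it. calibration takes no time and is no camera call; for the wrist camera it gives the pose at the moment of the call.
- job.hand_in(): hands the job in; it is judged then, once.
Trained networks look in the newest picture that a camera, given by its name, has taken for a name from the list of things; names that differ only in an ending like _2 or _b are one class to them, and where a whole thing is asked for, a point or a joint stands for the part that bears it (a point fixed in the world has none). Each returns a list of dicts, best first, with "conf" (0 to 1); they miss things now and then, are a little off and sometimes report something else, mostly with a low value. They report only what shows in the picture. A call takes as long as a camera call. They do not tell look-alikes from the thing itself.
- models.recognise(thing, camera): "bbox" ([left, top, right, bottom] in pixels, round what is visible of it).
- models.silhouettes(thing, camera): "region" (420x560 bool, what is visible of it) and "bbox" ([left, top, right, bottom] in pixels, round what is visible of it).
- models.landmark_of(thing, camera): "point" ([row, column] in pixels: a listed point, or the origin of a listed thing).
The state is a dict: "t": time; "q": joint angles; "qd": joint speeds; "tau": joint torques, N m; "position": TCP position; "tcp_rot": TCP orientation; "ft_force": force on the tool from outside, world axes, zero at the start; "ft_torque": the same for the moment, N m; "gripper_width": finger opening in m; "gripper_force": force on a finger pad.
Only numpy, scipy, OpenCV 4.12 (cv2) and the standard library are available. Lean on these libraries where they do the work, as an engineer would, in place of code of your own. Each camera call takes 0.05 s, during which the arm holds its last target. There are 200 camera calls.

TASK

Get the aluminium end plates ready for drilling together: put the small white carton left on the bench clamp's bed into the blue tray, lift every plate off its barbed hook, and stand the plates upright one behind the other on the clamp bed with a green block at either end of the row (one next to the fixed jaw, one next to the sliding jaw). Then squeeze the orange trigger again and again until the whole row is tight against the fixed jaw and the sprung orange pad is pressed well over half-way into its jaw, and let the trigger go. Move the jaw only by its trigger; the carton ends flat in the tray, and the other things on the table stay where they are.

Things in the scene. Friction and masses are not known exactly. Their poses are not given: they have to be found in the camera images.
- jaw: Sliding jaw of the clamp (dark steel block 20 x 40 x 52 mm, top 66 mm above the table, with a toothed bar behind it that runs between the blue cheeks). It carries the sprung pad. A brake of 8 N holds it where it is; only the trigger should drive it. Its axes are those of fixed_face; its origin means nothing, use pad_face
- fixed_face (a point): Point on the fixed jaw's gripping face, at the middle of the width of the clamp bed and at the height of the bed's top (12 mm above the table). Local +x is the closing direction (from sliding jaw towards fixed jaw, level), y across the bed, z up. The bed is a flat plate 80 mm wide that reaches from under the fixed jaw to 185 mm before its face; the fixed jaw is 44 mm wide and reaches to 69 mm above the table. The room between the jaws is on the -x side
- pad_face (a point): Centre of the gripping face of the orange pad (40 wide, 46 high, 6 mm thick) on the sliding jaw, 40 mm above the table; same axes as fixed_face. At the start it is 138 to 150 mm from the fixed face
- pad (a joint): How far the sprung pad is pressed into the sliding jaw, m: 0 = out (9 mm gap behind it), 0.009 = fully in; 700 N/m. The row is gripped firmly from about 0.0055 to 0.009
- trigger (a joint): Travel of the trigger, m: 0 = out (spring), 0.018 = squeezed right up to its stop. The return spring is 4 N rising to 5.8 N. Each full squeeze drives the jaw about 16 mm forward (teeth are 8 mm apart, so the first may give less); the jaw stays there as the trigger comes back out. While driving it takes about 13 N, rising to 20 N as the pad is pressed in; once the pad is fully in, the trigger stops part-way
- trigger_tab (a point): Middle of the outer (-x) face of the orange trigger tab, 105 mm above the table. The tab is 12 mm thick, 36 mm wide (y), from 66 to 126 mm above the table. Squeezing moves it along +x of fixed_face, towards the handle post. It stands 58 mm (outer face to outer face) from the post when out, 40 mm when fully squeezed; two fingers from above, one behind the tab and one before the post, can squeeze it, tips no lower than 84 mm above the table
- handle_post (a point): Middle of the outer (+x, jaw-side) face of the fixed black handle post, 105 mm above the table; the post is 12 mm thick, 36 mm wide, its top 126 mm above the table
- hook1 (a point): Outer end of a barbed hook on the rail, where its barb begins; the shaft (6 mm round, centre 140 mm above the table) runs level from here 78 mm along local +x to the rail; the barb rises from here, leaning back 6 mm along +x, to 12 mm above the shaft's centre line. Local -x is the way off the hook. A plate hangs with its centre about 30 mm along +x. The rail itself reaches to 151 mm above the table
- hook2 (a point): As hook1, 100 mm farther along the rail
- hook3 (a point): As hook1, 200 mm farther along the rail
- plate1_mid (a point): Centre (half-way up) of an aluminium end plate 16 mm thick (local x), 50 mm wide (y), 80 mm high (z), about 0.12 kg, with a black-edged window 28 wide by 26 high whose upper edge is 14 mm below the top of the plate. At the start it hangs by the window on hook1, its thickness along the hook: raised by 10 to 19 mm (about 14 is best) it can be drawn off over the barb
- plate2_mid (a point): As plate1, on hook2
- plate3_mid (a point): As plate1, on hook3
- block1_mid (a point): Centre (half-way up) of a green clamping block 24 mm thick (local x), 48 mm wide (y), 36 mm high (z), 0.06 kg, standing on the table. The two blocks are alike: either may go to either end, its thickness along the clamp
- block2_mid (a point): As block1
- screwdriver: A screwdriver lying behind the clamp: leave alone
- tape: A yellow roll of tape, 90 mm across: leave alone
- packet1: White packet with a yellow label, lying flat: leave alone
- packet2: Another such packet: leave alone
- tripod: Black three-legged bracket: leave alone
- mug: A blue mug: leave alone
- carton_mid (a point): Centre (half-way up) of a small white carton of screws with a yellow label on top, 60 mm (local x) by 46 mm (y), 32 mm high, 0.15 kg; at the start it lies on the clamp bed between the jaws, its x roughly along the clamp
- tray_in (a point): Centre of the inner floor (4 mm above the table) of the open blue parts tray, 130 mm (local x) by 170 mm (y) outside, walls 4 mm thick and 28 mm high; it is fixed to the table
Mind the look-alikes: they are no part of the job. What is shaped like the part that bears carton_mid but black or pink is not meant.

How it is judged:
On the way, in this order (a step that is already met when the one before it is completed fails the run):
1. all the plates stand in the clamp with a green block at either end of them, not yet gripped (y of plate1_mid in the frame of fixed_face between -0.015 and 0.015 m and z of plate1_mid in the frame of fixed_face between 0.034 and 0.048 m and angle between each of plate1_mid, plate2_mid, plate3_mid, block1_mid, block2_mid's own z axis and vertical below 0.12 rad and x of each of plate1_mid, plate2_mid, plate3_mid in the frame of fixed_face below -0.028 m and x of each of plate1_mid, plate2_mid, plate3_mid in the frame of pad_face above 0.028 m and angle between the x axis of each of plate1_mid, plate2_mid, plate3_mid, block1_mid, block2_mid and the x axis of fixed_face, either way round below 0.2 rad and y of plate2_mid in the frame of fixed_face between -0.015 and 0.015 m and z of plate2_mid in the frame of fixed_face between 0.034 and 0.048 m and y of plate3_mid in the frame of fixed_face between -0.015 and 0.015 m and z of plate3_mid in the frame of fixed_face between 0.034 and 0.048 m and y of block1_mid in the frame of fixed_face between -0.015 and 0.015 m and z of block1_mid in the frame of fixed_face between 0.012 and 0.026 m and y of block2_mid in the frame of fixed_face between -0.015 and 0.015 m and z of block2_mid in the frame of fixed_face between 0.012 and 0.026 m and ((x of block1_mid in the frame of fixed_face between -0.032 and -0.009 m and x of block2_mid in the frame of pad_face above 0.009 m) or (x of block2_mid in the frame of fixed_face between -0.032 and -0.009 m and x of block1_mid in the frame of pad_face above 0.009 m)) and value of joint pad below 0.0015 m), for 0.2 s.
2. the trigger is squeezed (value of joint trigger above 0.009 m), for 0.05 s.
3. the trigger is let go (value of joint trigger below 0.003 m), for 0.05 s.
4. the trigger is squeezed again (value of joint trigger above 0.009 m), for 0.05 s.
5. the pad is pressed at least 5.5 mm into the jaw and the trigger let go (value of joint pad above 0.0055 m and value of joint trigger below 0.003 m), for 0.3 s.
At the end, for the whole second after the job is handed in: Plates and blocks upright (0.12 rad), square (0.2 rad), on the bed within 15 mm of its centre line, plates between the blocks; one block at the fixed jaw (centre within 15.5 mm), one at the pad; pad in by 5.5 mm or more; trigger out (under 3 mm); carton flat on the tray's floor (all of step 5 and y of plate1_mid in the frame of fixed_face between -0.015 and 0.015 m and z of plate1_mid in the frame of fixed_face between 0.034 and 0.048 m and angle between each of plate1_mid, plate2_mid, plate3_mid, block1_mid, block2_mid's own z axis and vertical below 0.12 rad and x of each of plate1_mid, plate2_mid, plate3_mid in the frame of fixed_face below -0.028 m and x of each of plate1_mid, plate2_mid, plate3_mid in the frame of pad_face above 0.028 m and angle between the x axis of each of plate1_mid, plate2_mid, plate3_mid, block1_mid, block2_mid and the x axis of fixed_face, either way round below 0.2 rad and y of plate2_mid in the frame of fixed_face between -0.015 and 0.015 m and z of plate2_mid in the frame of fixed_face between 0.034 and 0.048 m and y of plate3_mid in the frame of fixed_face between -0.015 and 0.015 m and z of plate3_mid in the frame of fixed_face between 0.034 and 0.048 m and y of block1_mid in the frame of fixed_face between -0.015 and 0.015 m and z of block1_mid in the frame of fixed_face between 0.012 and 0.026 m and y of block2_mid in the frame of fixed_face between -0.015 and 0.015 m and z of block2_mid in the frame of fixed_face between 0.012 and 0.026 m and ((x of block1_mid in the frame of fixed_face between -0.0155 and -0.009 m and x of block2_mid in the frame of pad_face between 0.009 and 0.0155 m) or (x of block2_mid in the frame of fixed_face between -0.0155 and -0.009 m and x of block1_mid in the frame of pad_face between 0.009 and 0.0155 m)) and x of carton_mid in the frame of tray_in between -0.05 and 0.05 m and y of carton_mid in the frame of tray_in between -0.07 and 0.07 m and z of carton_mid in the frame of tray_in between 0.01 and 0.024 m and angle between carton_mid's own z axis and vertical below 0.2 rad); the robot touches nothing.
It fails at once if the sliding jaw or its pad is pushed directly by the robot (over 6 N) instead of by its trigger (contact force between any of the arm, the fingers and jaw above 6 N).
It fails at once if a bystander (screwdriver, tape, packets, tripod, mug) is moved over 40 mm (distance of any of screwdriver, tape, packet1, packet2, tripod, mug from where it was at the start of the episode above 0.04 m).
Of plate1, plate2, plate3 only 2 to 3 are there at a start; the rules pass over those that are not, and their reading is None.
At some moment in a run one of carton may be knocked a few centimetres aside while the robot is not near it.
It also fails if it takes over 210 s, if anything falls off the work surface, if the arm or the gripper's body presses on something with over 40 N, if the wrist force passes 120 N, or if a joint passes its speed limit or range.

## Working session

There is one attempt and no reset: what is moved stays moved. The work goes in short steps, Python scripts to look and compute and a tool call to move; the robot and the scene stay as the last step left them, time stands still between calls to the robot, and variables do not carry over. Pictures are saved under pics/ and viewed, at most 14 in all, crops included, and the job is handed in when it is done.

Besides the shell and the picture viewer there is one more tool, called after ">>>" as name([rows], argument=value, ...), one row to a line, values as JSON. arm_command: Moves the arm, as the interface text tells. Shift numbers are shares of 80 cm and turn numbers shares of 2 pi rad, none past 1 either way. Its arguments: {"type":"object","properties":{"moves":{"type":"array"},"hand":{"type":"number"},"force":{"type":"number"}},"required":["moves"]}

```bash
ls; mkdir -p pics; python3 - <<'E'
from plant import r, eyes, job, models
import cv2
s=r.read_state(); print(s['t'],s['position'],s['tcp_rot'],r.grip_point_offset,s['gripper_width'])
ims=[]
for n in ['scene','side']:
    im=eyes.snapshot(n); c=eyes.calibration(n); print(n,c)
    cv2.imwrite(f'pics/{n}0.png',cv2.resize(im[:,:,::-1],(784,588),interpolation=cv2.INTER_CUBIC))
E
```

```text
pics
0.0 [ 0.21330955 -0.61325761  0.2302391 ] [-3.13960407e+00 -6.45114646e-05  3.34868524e-01] -0.0187 0.0852790210001832
scene {'vertical_fov': 46.64073786791872, 'cx': 267.96651234189886, 'cy': 209.31672622019906, 'eye': array([ 1.02230978, -0.62244392,  1.16682469]), 'attitude': array([-2.52467043,  0.01395658,  0.61955284])}
side {'vertical_fov': 46.17560017346595, 'cx': 278.67702625415694, 'cy': 210.45541485730595, 'eye': array([0.05235161, 0.54001858, 1.01216014]), 'attitude': array([-2.44065772, -0.00567839, -2.41817189])}
```

View pics/scene0.png

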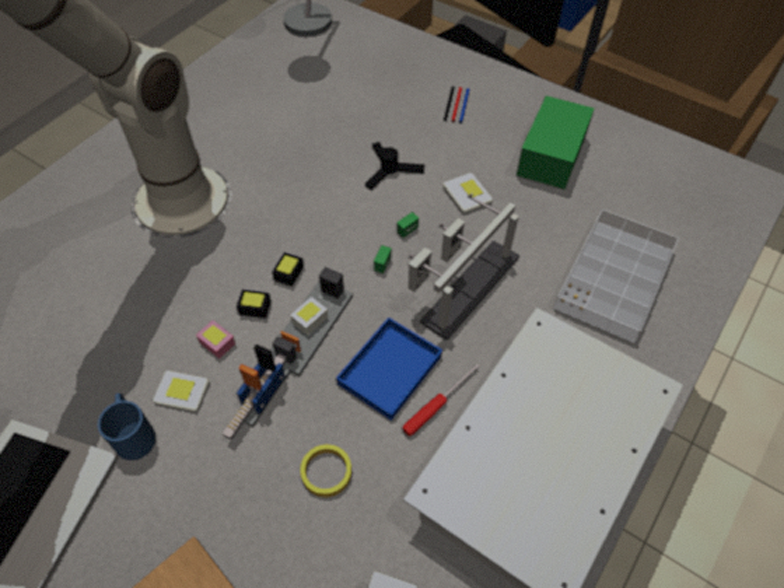

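View pics/side0.png

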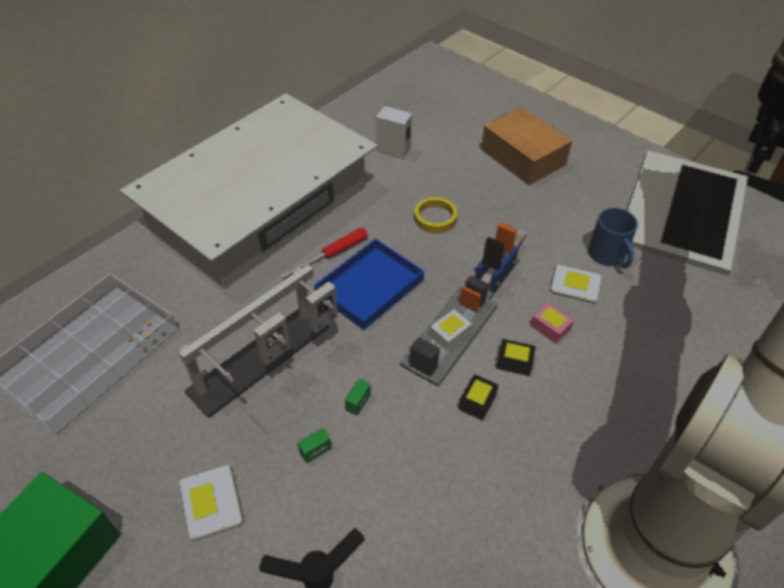

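The scene shows two plates, on the hooks at about (420,270) and (453,237). The third hook, near (485,205), is empty. The clamp is centred around (300,330), the tray is at (390,367) and the green blocks are at (383,258) and (408,223). The side view agrees.

```bash
cat > h.py <<'E'
from plant import r, eyes, job, models
import numpy as np, cv2
from scipy.spatial.transform import Rotation as Ro
from scipy.optimize import least_squares
def cam(n):
    c=eyes.calibration(n); R=Ro.from_euler('xyz',c['attitude']).as_matrix()
    return dict(f=210/np.tan(np.radians(c['vertical_fov'])/2),cx=c['cx'],cy=c['cy'],e=np.array(c['eye']),R=R)
def ray(c,p): # p=(row,col)
    d=c['R']@np.array([(p[1]-c['cx'])/c['f'],(p[0]-c['cy'])/c['f'],1]); return d/np.linalg.norm(d)
def proj(c,X):
    v=(np.atleast_2d(X)-c['e'])@c['R']; return np.c_[v[:,1]/v[:,2]*c['f']+c['cy'],v[:,0]/v[:,2]*c['f']+c['cx']]
def onz(c,p,z):
    d=ray(c,p); return c['e']+d*(z-c['e'][2])/d[2]
def tri(cs,ps):
    A=np.zeros((3,3));b=np.zeros(3);
    for c,p in zip(cs,ps):
        d=ray(c,p);M=np.eye(3)-np.outer(d,d);A+=M;b+=M@c['e']
    X=np.linalg.solve(A,b); return X,[np.linalg.norm((np.eye(3)-np.outer(ray(c,p),ray(c,p)))@(X-c['e'])) for c,p in zip(cs,ps)]
E
python3 - <<'E'
from h import *
np.set_printoptions(precision=4,suppress=True)
C={n:cam(n) for n in ['scene','side']}
Z=dict(fixed_face=.012,pad_face=.040,trigger_tab=.105,handle_post=.105,hook1=.14,plate1_mid=.105,block1_mid=.018,carton_mid=.028,tray_in=.004)
for n in C: eyes.snapshot(n)
for k,z in Z.items():
    for n in C:
        for d in models.landmark_of(k,n)[:7]:
            if d['conf']>.2: print(k,n,round(d['conf'],2),np.round(d['point'],1),onz(C[n],d['point'],z))
E
```

```text
fixed_face scene 0.78 [211.1 234.7] [ 0.458  -0.0254  0.012 ]
fixed_face side 0.87 [259.8 304.6] [ 0.4547 -0.0201  0.012 ]
pad_face scene 0.41 [244.  211.4] [ 0.4867 -0.1621  0.04  ]
pad_face side 0.53 [213.  335.7] [ 0.4761 -0.1698  0.04  ]
trigger_tab scene 0.72 [249.  213.6] [ 0.5316 -0.1969  0.105 ]
trigger_tab scene 0.57 [272.6 178.7] [ 0.5038 -0.2983  0.105 ]
trigger_tab side 0.53 [241.9 194.5] [0.6365 0.1612 0.105 ]
trigger_tab side 0.46 [166.1 360.2] [ 0.4967 -0.2925  0.105 ]
handle_post scene 0.69 [251.4 191.3] [ 0.4898 -0.2347  0.105 ]
handle_post side 0.57 [180.5 348.5] [ 0.4887 -0.2301  0.105 ]
hook1 scene 0.87 [139.8 332.9] [0.5985 0.2679 0.14  ]
hook1 scene 0.74 [161.6 314.6] [0.5995 0.1683 0.14  ]
hook1 scene 0.65 [182.7 295.1] [0.5966 0.0753 0.14  ]
hook1 scene 0.36 [284.2 314. ] [ 0.7996 -0.1504  0.14  ]
hook1 side 0.85 [268.5 164.5] [0.6094 0.2647 0.14  ]
hook1 side 0.73 [213.4 237.3] [0.6011 0.0552 0.14  ]
hook1 side 0.73 [243.5 202.4] [0.5979 0.1672 0.14  ]
plate1_mid scene 0.74 [192.8 297.6] [0.6072 0.0737 0.105 ]
plate1_mid side 0.9 [218.7 231.2] [0.6224 0.057  
[... 151 characters left out ...]
1 318.9] [ 0.7819 -0.0843  0.018 ]
block1_mid side 0.34 [240.4 193.4] [0.6981 0.1235 0.018 ]
carton_mid scene 0.92 [195.2 201.2] [ 0.3502 -0.0448  0.028 ]
carton_mid scene 0.73 [224.6 219.7] [ 0.4597 -0.0945  0.028 ]
carton_mid scene 0.69 [242.  153.8] [ 0.3471 -0.2432  0.028 ]
carton_mid scene 0.58 [219.1 182.2] [ 0.3607 -0.1409  0.028 ]
carton_mid side 0.9 [232.8 320.5] [ 0.4705 -0.1011  0.028 ]
carton_mid side 0.88 [253.7 367.3] [ 0.3455 -0.1266  0.028 ]
carton_mid side 0.79 [282.6 341.8] [ 0.3427 -0.0193  0.028 ]
carton_mid side 0.58 [226.9 392.2] [ 0.3459 -0.2375  0.028 ]
tray_in scene 0.62 [263.1 277. ] [ 0.6541 -0.092   0.004 ]
tray_in side 0.76 [203.9 264.4] [ 0.6555 -0.0932  0.004 ]
```

```bash
cat >> h.py <<'E'
def plan(*wps, v=0.045, w=0.13, start=None):
    """waypoints (x,y,z,yaw) tool down; prints rows in tool axes, rounded"""
    s=r.read_state(); p=np.array(s['position']); a=s['tcp_rot'][2]
    if start is not None: p=np.array(start[:3],float); a=start[3]
    rows=[]
    for q in wps:
        q=np.array(q,float); n=max(1,int(np.ceil(max(np.linalg.norm(q[:3]-p)/v,abs(q[3]-a)/w))))
        for i in range(n):
            k=n-i; d=(q[:3]-p)/k; da=(q[3]-a)/k
            c,sn=np.cos(a),np.sin(a)
            row=[round((c*d[0]+sn*d[1])/.8,4),round((sn*d[0]-c*d[1])/.8,4),round(-d[2]/.8,4),round(-da/(2*np.pi),4)]
            x,y,z=np.array(row[:3])*.8
            p=p+np.array([c*x+sn*y,sn*x-c*y,-z]); a=a-row[3]*2*np.pi; rows.append(row)
    for i in range(0,len(rows),12): print('[['+','.join(str([float(u) for u in q]).replace(' ','') for q in rows[i:i+12])+']]')
    print('end',np.round(p,4),round(a,4))
E
python3 - <<'E'
from h import *
plan((.45,-.12,.36,.335),(.45,-.12,.36,1.73))
E
```

```text
[[[0.0371,-0.0374,-0.0124,-0.0],[0.0371,-0.0374,-0.0124,-0.0],[0.0371,-0.0374,-0.0124,-0.0],[0.0371,-0.0374,-0.0124,-0.0],[0.0371,-0.0374,-0.0124,-0.0],[0.0371,-0.0374,-0.0124,-0.0],[0.037,-0.0374,-0.0124,-0.0],[0.0371,-0.0374,-0.0123,-0.0],[0.037,-0.0374,-0.0124,-0.0],[0.0371,-0.0373,-0.0123,-0.0],[0.037,-0.0374,-0.0124,-0.0],[0.0371,-0.0373,-0.0123,-0.0]]]
[[[0.037,-0.0374,-0.0124,-0.0],[0.0,0.0,0.0,-0.0202],[0.0,0.0,0.0,-0.0202],[0.0,0.0,0.0,-0.0202],[0.0,0.0,0.0,-0.0202],[0.0,0.0,0.0,-0.0202],[0.0,0.0,0.0,-0.0202],[0.0,0.0,0.0,-0.0202],[0.0,0.0,0.0,-0.0202],[-0.0,0.0,0.0,-0.0201],[-0.0,0.0,0.0,-0.0202],[-0.0,0.0001,0.0,-0.0201]]]
end [ 0.45 -0.12  0.36] 1.7297
```

>>> arm_command([
  [[0.037,-0.0374,-0.0124,0],[0.037,-0.0374,-0.0124,0],[0.037,-0.0374,-0.0124,0],[0.037,-0.0374,-0.0124,0],[0.037,-0.0374,-0.0124,0],[0.037,-0.0374,-0.0124,0],[0.037,-0.0374,-0.0124,0],[0.037,-0.0374,-0.0124,0],[0.037,-0.0374,-0.0124,0],[0.037,-0.0374,-0.0124,0],[0.037,-0.0374,-0.0124,0],[0.037,-0.0374,-0.0124,0]],
], hand=1)

```text
t: 2.3
position: [0.4316, -0.1564, 0.3511]
tcp_rot: [3.14, -0.0, 0.335]
ft_force: [1.1, -0.6, -1.0]
gripper_width: 0.0857
gripper_force: 0.0
```

>>> arm_command([
  [[0.037,-0.0374,-0.0124,0],[0,0,0,-0.0202],[0,0,0,-0.0202],[0,0,0,-0.0202],[0,0,0,-0.0202],[0,0,0,-0.0202],[0,0,0,-0.0202],[0,0,0,-0.0202],[0,0,0,-0.0202],[0,0,0,-0.0202],[0,0,0,-0.0202],[0,0,0,-0.0202]],
])

```text
t: 3.5
position: [0.4492, -0.12, 0.3604]
tcp_rot: [3.141, 0.001, 1.736]
ft_force: [0.2, 0.3, -1.5]
gripper_width: 0.0849
gripper_force: 0.0
```

```bash
python3 - <<'E'
from h import *
s=r.read_state(); print(s['t'],s['position'],s['tcp_rot'],np.round(s['q'],2))
C=cam('wrist'); im=eyes.snapshot('wrist'); print(C['e'],C['R'][:,2],C['f'])
cv2.imwrite('pics/w1.png',im[:,:,::-1])
Z=dict(fixed_face=.012,pad_face=.040,trigger_tab=.105,handle_post=.105,carton_mid=.028,tray_in=.004)
for k,z in Z.items():
    for d in models.landmark_of(k,'wrist')[:4]:
        print(k,round(d['conf'],2),np.round(d['point'],1),onz(C,d['point'],z))
E
```

```text
3.5 [ 0.44918824 -0.11998507  0.36041999] [3.14147083e+00 5.14080837e-04 1.73639256e+00] [ 1.07  0.07 -0.9   1.81  0.06  1.29  0.32]
[ 0.43623354 -0.05355339  0.50312367] [ 0.0433566  -0.26274476 -0.96389076] 346.3640214280882
fixed_face 0.81 [ 92.  292.9] [ 0.45196521 -0.02700615  0.012     ]
pad_face 0.65 [200.9 290.6] [ 0.47312165 -0.16992919  0.04      ]
pad_face 0.4 [294.3 198.7] [ 0.36292716 -0.33441224  0.04      ]
pad_face 0.25 [ 90.9 296.1] [ 0.45484487 -0.02654148  0.04      ]
trigger_tab 0.59 [307.6 291.6] [ 0.49416065 -0.29429854  0.105     ]
handle_post 0.82 [266.6 292.7] [ 0.48536669 -0.23694854  0.105     ]
carton_mid 0.93 [227.3 191.2] [ 0.33899017 -0.23557131  0.028     ]
carton_mid 0.82 [ 75.  212.6] [ 0.34571199 -0.02439621  0.028     ]
carton_mid 0.72 [147.2 293.5] [ 0.46481945 -0.0980024   0.028     ]
carton_mid 0.56 [157.3 203.1] [ 0.34506504 -0.13190871  0.028     ]
tray_in 0.71 [164.4 422.2] [ 0.65427958 -0.09385361  0.004     ]
```

View pics/w1.png

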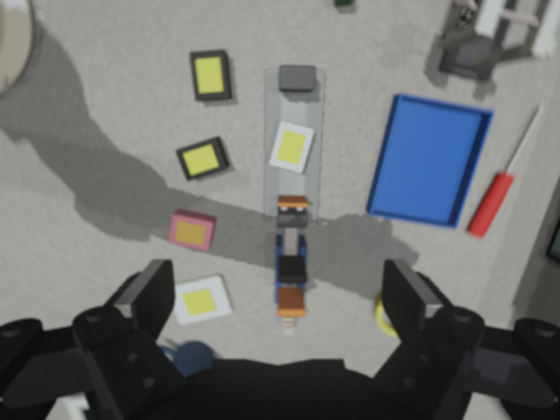

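The wrist view shows the clamp axis running straight up the picture. The carton on the bed is at about (292,147), turned roughly 14°, and the tray is at (430,160).

```bash
cat >> h.py <<'E'
def rect(C,mask,z):
    pts=np.argwhere(mask)[::1]; P=np.array([onz(C,p,z)[:2] for p in pts])
    (c,wh,ang)=cv2.minAreaRect((P*1000).astype(np.float32)); 
    a=np.radians(ang); 
    if wh[0]<wh[1]: wh=wh[::-1]; a+=np.pi/2
    return np.array(c)/1000,wh,(a+np.pi/2)%np.pi-np.pi/2   # angle of long side
E
python3 - <<'E'
from h import *
C=cam('wrist'); eyes.snapshot('wrist')
for d in models.silhouettes('carton_mid','wrist'): print('carton',round(d['conf'],2),d['bbox'],*rect(C,d['region'],.044))
for d in models.silhouettes('tray_in','wrist')[:1]: print('tray',round(d['conf'],2),d['bbox'],*rect(C,d['region'],.028))
E
```

```text
carton 0.78 [186.7, 49.4, 230.3, 104.0] [ 0.34662906 -0.02499377] (59.28862762451172, 48.76545333862305) -1.3553758394452067
carton 0.77 [271.5, 122.3, 315.0, 174.2] [ 0.45967966 -0.09636349] (61.27383804321289, 45.42598342895508) 1.456289055195032
carton 0.65 [167.1, 207.1, 216.7, 250.2] [ 0.34158118 -0.23109293] (60.3026008605957, 55.54505920410156) -0.10848013857885164
carton 0.56 [178.7, 134.0, 228.0, 174.8] [ 0.34706885 -0.13000607] (64.35005187988281, 45.62541961669922) 0.4699109460504145
tray 0.79 [366.5, 96.5, 497.5, 228.1] [ 0.64879279 -0.09283298] (171.28298950195312, 140.04270935058594) 1.5556173738458812
```

```bash
python3 - <<'E'
from h import *
plan((.46,-.0963,.12,1.456),(.46,-.0963,.012,1.456),v=.048)
plan((.46,-.0963,.10,1.456),(.648,-.092,.10,1.456),(.648,-.092,.005,1.456),start=(.46,-.0963,.012,1.456))
E
```

```text
[[[0.0045,0.003,0.0501,0.0073],[0.0047,0.0028,0.05,0.0073],[0.0048,0.0026,0.0501,0.0073],[0.0049,0.0023,0.05,0.0072],[0.005,0.0021,0.0501,0.0073],[0.0051,0.0019,0.05,0.0072],[-0.0,0.0,0.045,0.0],[-0.0,0.0,0.045,0.0],[-0.0,0.0,0.045,0.0]]]
end [ 0.46   -0.0963  0.012 ] 1.4562
[[[0.0,0.0,-0.055,-0.0],[0.0,0.0,-0.055,-0.0],[0.0065,0.0466,-0.0,-0.0],[0.0064,0.0466,-0.0,-0.0],[0.0065,0.0465,-0.0,-0.0],[0.0064,0.0466,-0.0,-0.0],[0.0065,0.0465,-0.0,-0.0],[-0.0,0.0,0.0396,-0.0],[-0.0,0.0,0.0396,-0.0],[-0.0,0.0,0.0395,-0.0]]]
end [ 0.648 -0.092  0.005] 1.456
```

>>> arm_command([
  [[0.0045,0.003,0.05,0.0073],[0.0047,0.0028,0.05,0.0073],[0.0048,0.0026,0.05,0.0073],[0.0049,0.0023,0.05,0.0073],[0.005,0.0021,0.05,0.0073],[0.0051,0.0019,0.05,0.0073],[0,0,0.045,0],[0,0,0.045,0],[0,0,0.035,0],[0,0,0.01,0],[0,0,0,0]],
])

```text
t: 5.1
position: [0.4593, -0.0958, 0.0115]
tcp_rot: [-3.139, -0.001, 1.456]
ft_force: [-0.7, -0.1, 0.7]
gripper_width: 0.0853
gripper_force: 0.0
```

>>> arm_command([
  [[0,0,0,0],[0,0,0,0],[0,0,0,0],[0,0,0,0],[0,0,0,0],[0,0,0,0],[0,0,0,0],[0,0,0,0]],
], hand=0, force=40)

```text
t: 5.9
position: [0.4614, -0.0968, 0.0138]
tcp_rot: [3.138, 0.001, 1.455]
ft_force: [0.2, -1.0, 6.5]
gripper_width: 0.0457
gripper_force: 40.7
```

>>> arm_command([
  [[0,0,-0.02,0],[0,0,-0.03,0],[0,0,-0.04,0],[0,0,-0.02,0],[0,0,0,0]],
])

```text
t: 6.4
position: [0.462, -0.097, 0.1029]
tcp_rot: [3.136, 0.002, 1.455]
ft_force: [0.6, 0.3, -2.1]
gripper_width: 0.0454
gripper_force: 42.0
```

>>> arm_command([
  [[0.0065,0.0464,0,0],[0.0065,0.0464,0,0],[0.0065,0.0464,0,0],[0.0065,0.0464,0,0],[0.0065,0.0464,0,0],[0,0,0.035,0],[0,0,0.035,0],[0,0,0.03,0],[0,0,0.018,0],[0,0,0,0]],
])

```text
t: 7.4
position: [0.6462, -0.0916, 0.0047]
tcp_rot: [-3.139, 0.001, 1.456]
ft_force: [0.3, -0.5, -1.3]
gripper_width: 0.0457
gripper_force: 45.5
```

>>> arm_command([
  [[0,0,0,0],[0,0,0,0],[0,0,0,0],[0,0,0,0],[0,0,-0.02,0],[0,0,-0.03,0],[0,0,-0.04,0],[0,0,-0.05,0],[0,0,-0.05,0],[0,0,0,0]],
], hand=0.75)

```text
t: 8.4
position: [0.6518, -0.0913, 0.1661]
tcp_rot: [3.13, 0.0, 1.456]
ft_force: [0.6, 0.6, 0.5]
gripper_width: 0.064
gripper_force: 0.0
```

```bash
python3 - <<'E'
from h import *
# go to view blocks/hooks
C={n:cam(n) for n in ['scene','side']}
for n in C:
    eyes.snapshot(n)
    for d in models.silhouettes('block1_mid',n)[:5]:
        print(n,round(d['conf'],2),d['bbox'],*rect(C[n],d['region'],.03))
    for d in models.landmark_of('carton_mid',n)[:5]: print(n,round(d['conf'],2),onz(C[n],d['point'],.020))
plan((.52,.17,.36,1.65),(.52,.17,.36,1.65+1.49))
E
```

```text
scene 0.62 [293.1, 154.2, 298.3, 163.9] [0.50168713 0.2313457 ] (37.3564567565918, 11.754045486450195) -1.0898727435838134
scene 0.2 [169.0, 260.9, 187.6, 286.2] [ 0.46065121 -0.26903928] (65.50900268554688, 31.244781494140625) -0.2896825512542245
scene 0.95 [ 0.64119575 -0.08713681  0.02      ]
scene 0.84 [ 0.34672413 -0.03765489  0.02      ]
scene 0.73 [ 0.34307726 -0.23286464  0.02      ]
scene 0.57 [ 0.35139436 -0.13697564  0.02      ]
side 0.85 [211.2, 306.3, 238.1, 331.7] [0.48126779 0.22644728] (54.091583251953125, 38.62579345703125) 1.3529968875777092
side 0.21 [297.8, 140.2, 326.3, 167.3] [ 0.67130756 -0.30904684] (105.67184448242188, 84.77783203125) -0.870055260761105
side 0.66 [ 0.6436918  -0.09932469  0.02      ]
side 0.62 [ 0.33970822 -0.12411905  0.02      ]
side 0.58 [ 0.35092363 -0.02301728  0.02      ]
side 0.58 [ 0.33824694 -0.24755081  0.02      ]
[[[0.0384,-0.0243,-0.0318,-0.0039],[0.039,-0.0233,-0.0318,-0.0039],[0.0395,-0.0224,-0.0318,-0.0039],[0.0401,-0.0214,-0.0318,-0.0038],[0.0405,-0.0204,-0.0318,-0.0039],[0.0411,-0.0195,-0.0318,-0.0038],[0.0415,-0.0184,-0.0318,-0.0039],[0.0419,-0.0175,-0.0317,-0.0038],[0.0,0.0,-0.0,-0.0198],[0.0,0.0,-0.0,-0.0198],[-0.0,0.0,-0.0,-0.0198],[-0.0,0.0,-0.0,-0.0198]]]
[[[-0.0,0.0,-0.0,-0.0197],[-0.0,0.0,-0.0,-0.0198],[-0.0,0.0,-0.0,-0.0197],[-0.0,0.0,-0.0,-0.0198],[-0.0,0.0,-0.0,-0.0197],[-0.0,0.0,-0.0,-0.0198],[-0.0,0.0,-0.0,-0.0197],[-0.0,0.0,-0.0,-0.0198]]]
end [0.52 0.17 0.36] 3.1403
```

>>> arm_command([
  [[0.0384,-0.0243,-0.032,-0.0039],[0.039,-0.0233,-0.032,-0.0039],[0.0395,-0.0224,-0.032,-0.0039],[0.04,-0.0214,-0.032,-0.0039],[0.0405,-0.0204,-0.032,-0.0039],[0.041,-0.0195,-0.032,-0.0039],[0.0415,-0.0184,-0.032,-0.0039],[0.042,-0.0175,-0.032,-0.0039],[0,0,0,0]],
], hand=1)

```text
t: 9.6
position: [0.5189, 0.1774, 0.3662]
tcp_rot: [3.137, -0.003, 1.662]
ft_force: [-0.6, 0.2, 0.1]
gripper_width: 0.0857
gripper_force: 0.0
```

```bash
python3 - <<'E'
from h import *
C=cam('wrist'); im=eyes.snapshot('wrist'); s=r.read_state(); print(s['position'],s['tcp_rot'],np.round(s['q'],2))
cv2.imwrite('pics/w2.png',im[:,:,::-1])
for d in models.silhouettes('block1_mid','wrist')[:5]: print(round(d['conf'],2),d['bbox'],*rect(C,d['region'],.036))
for k,z in dict(hook1=.14,plate1_mid=.117,fixed_face=.012).items():
    for d in models.landmark_of(k,'wrist')[:4]: print(k,round(d['conf'],2),np.round(d['point']),onz(C,d['point'],z))
for d in models.silhouettes('plate1_mid','wrist')[:4]: print('plate',round(d['conf'],2),d['bbox'],*rect(C,d['region'],.157))
hsv=cv2.cvtColor(im,cv2.COLOR_RGB2HSV); m=cv2.inRange(hsv,(45,100,30),(85,255,255))
n,l,st,ce=cv2.connectedComponentsWithStats(m)
for i in range(1,n):
    if st[i,4]>80: print('green',st[i],*rect(C,l==i,.036))
E
```

```text
[0.51989646 0.1737022  0.36412487] [ 3.13913979e+00 -9.44449552e-04  1.65814519e+00] [ 0.4   0.3  -0.96  1.62  0.25  1.35 -0.5 ]
0.89 [241.7, 105.7, 269.2, 146.3] [0.48286224 0.22278299] (50.84362030029297, 25.699209213256836) 1.3361230989109671
hook1 0.63 [191. 344.] [0.59127032 0.16676804 0.14      ]
plate1_mid 0.77 [268. 347.] [0.61393201 0.06625424 0.117     ]
fixed_face 0.84 [284. 226.] [ 0.4538524  -0.02623818  0.012     ]
fixed_face 0.25 [336. 343.] [ 0.65227509 -0.10411052  0.012     ]
plate 0.63 [335.1, 238.2, 365.3, 303.5] [0.60397205 0.08099397] (76.4699935913086, 33.85980987548828) 1.5436356789435601
green [244 109  24  36 513] [0.48385471 0.22121609] (44.022239685058594, 20.50994110107422) 1.3354457238877053
green [248 189  19  34 486] [0.49396182 0.11293739] (47.1686897277832, 21.88625144958496) -1.335456992388068
```

View pics/w2.png

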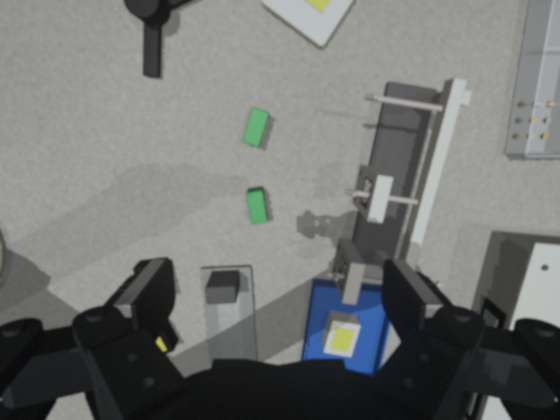

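The wrist view shows block A at about (256,127), block B at (257,205), plates on two hooks at (380,198) and (350,275), and the carton lying flat in the tray. The third hook is empty.

```bash
python3 - <<'E'
from h import *
plan((.483,.222,.09,2.907),(.483,.222,.010,2.907),w=.14)
print(); F=np.array([.4535,-.0265]);u=np.array([-.1555,.9878])
b=F-.017*u; print(b)
plan((.483,.222,.09,2.907),(*b,.10,1.727),(*b,.023,1.727),start=(.483,.222,.010,2.907),w=.14)
E
```

```text
[[[0.0079,-0.0047,0.0377,-0.0222],[0.0084,-0.0035,0.0377,-0.0222],[0.0089,-0.0023,0.0376,-0.0223],[0.0091,-0.0011,0.0377,-0.0222],[0.0092,0.0002,0.0376,-0.0223],[0.009,0.0015,0.0377,-0.0222],[0.0088,0.0027,0.0376,-0.0223],[0.0083,0.0039,0.0377,-0.0222],[0.0076,0.005,0.0376,-0.0223],[0.0,-0.0,0.05,0.0],[0.0,-0.0,0.05,0.0]]]
end [0.483 0.222 0.01 ] 2.9071

[ 0.4561435 -0.0432926]
[[[0.0,0.0,-0.05,-0.0],[0.0,0.0,-0.05,-0.0],[-0.0049,-0.0367,-0.0014,0.0209],[-0.0097,-0.0357,-0.0014,0.0209],[-0.0143,-0.0342,-0.0014,0.0209],[-0.0187,-0.032,-0.0014,0.0209],[-0.0227,-0.0293,-0.0014,0.0208],[-0.0263,-0.0261,-0.0014,0.0209],[-0.0295,-0.0224,-0.0014,0.0208],[-0.0321,-0.0184,-0.0014,0.0209],[-0.0343,-0.014,-0.0013,0.0208],[0.0,0.0,0.0481,0.0]]]
[[[0.0,0.0,0.0481,0.0]]]
end [ 0.4561 -0.0433  0.023 ] 1.727
```

>>> arm_command([
  [[0.0079,-0.0047,0.0377,-0.0222],[0.0084,-0.0035,0.0377,-0.0222],[0.0089,-0.0023,0.0377,-0.0222],[0.0091,-0.0011,0.0377,-0.0222],[0.0092,0.0002,0.0377,-0.0222],[0.009,0.0015,0.0377,-0.0222],[0.0088,0.0027,0.0377,-0.0222],[0.0083,0.0039,0.0377,-0.0222],[0.0076,0.005,0.0377,-0.0222],[0,0,0.05,0],[0,0,0.035,0],[0,0,0.015,0]],
])

```text
t: 11.1
position: [0.4808, 0.2216, 0.0076]
tcp_rot: [-3.138, -0.005, 2.906]
ft_force: [-0.2, -0.6, -0.1]
gripper_width: 0.0855
gripper_force: 0.0
```

>>> arm_command([
  [[0,0,0,0],[0,0,0,0],[0,0,0,0],[0,0,0,0],[0,0,0,0],[0,0,0,0],[0,0,0,0],[0,0,0,0]],
], hand=0, force=40)

```text
t: 11.9
position: [0.4841, 0.2242, 0.0128]
tcp_rot: [3.14, 0.003, 2.907]
ft_force: [-0.1, -1.2, 6.9]
gripper_width: 0.047
gripper_force: 42.6
```

```bash
python3 - <<'E'
from h import *
s=r.read_state();p=s['position'];print(p,s['tcp_rot'],s['gripper_width'],s['q'])
b=(.4561,-.0433)
plan((p[0],p[1],.125,s['tcp_rot'][2]),(*b,.125,1.727),(*b,p[2]+.0135,1.727),w=.14)
E
```

```text
[0.48410048 0.22423282 0.01277279] [3.14039945e+00 2.63588599e-03 2.90695246e+00] 0.04703458816917466 [ 0.19990192  0.79520727 -0.89129728  1.96748842  0.86933252  0.81552175
  0.14212306]
[[[0.0,0.0,-0.0468,-0.0],[0.0,0.0,-0.0467,-0.0],[0.0,0.0,-0.0468,-0.0],[-0.0049,-0.037,0.0,0.0209],[-0.0097,-0.0361,0.0,0.0209],[-0.0143,-0.0345,0.0,0.0209],[-0.0187,-0.0324,0.0,0.0208],[-0.0227,-0.0296,0.0,0.0209],[-0.0264,-0.0264,0.0,0.0208],[-0.0297,-0.0227,0.0,0.0209],[-0.0324,-0.0187,0.0,0.0208],[-0.0345,-0.0143,0.0,0.0209]]]
[[[-0.0,0.0,0.0411,-0.0],[-0.0,0.0,0.0412,-0.0],[-0.0,0.0001,0.0411,-0.0]]]
end [ 0.4561 -0.0433  0.0263] 1.727
```

>>> arm_command([
  [[0,0,-0.0468,0],[0,0,-0.0468,0],[0,0,-0.0468,0],[-0.0049,-0.037,0,0.0209],[-0.0097,-0.0361,0,0.0209],[-0.0143,-0.0345,0,0.0209],[-0.0187,-0.0324,0,0.0208],[-0.0227,-0.0296,0,0.0209],[-0.0264,-0.0264,0,0.0208],[-0.0297,-0.0227,0,0.0209],[-0.0324,-0.0187,0,0.0208],[-0.0345,-0.0143,0,0.0209]],
])

```text
t: 13.1
position: [0.4546, -0.0451, 0.1241]
tcp_rot: [3.141, 0.001, 1.722]
ft_force: [0.6, -0.4, -0.1]
gripper_width: 0.0471
gripper_force: 41.6
```

```bash
python3 - <<'E'
from h import *
for i in range(2):
    C=cam('wrist'); im=eyes.snapshot('wrist'); s=r.read_state(); print(s['position'],s['tcp_rot'])
cv2.imwrite('pics/w3.png',im[:,:,::-1])
for k,z in dict(fixed_face=.012,block1_mid=.12).items():
    for d in models.landmark_of(k,'wrist')[:3]: print(k,round(d['conf'],2),np.round(d['point']),onz(C,d['point'],z))
E
```

```text
[ 0.45368545 -0.05084489  0.12356982] [-3.1398887   0.00398283  1.70972917]
[ 0.45405662 -0.04859664  0.12366172] [-3.14051201e+00  3.09670321e-03  1.71770282e+00]
```

View pics/w3.png

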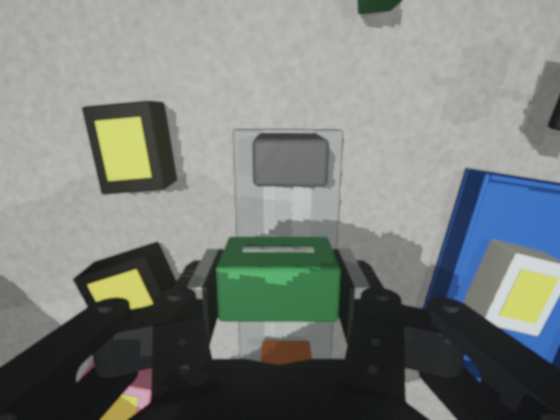

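The block is held level and its centre is at column 279. The bed's centre line is at about column 288, so a small sideways correction is needed.

```bash
python3 - <<'E'
from h import *
np.set_printoptions(precision=4,suppress=True)
C=cam('wrist'); s=r.read_state(); print(s['position'],s['tcp_rot'],C['cx'])
P={k:onz(C,p,z) for k,p,z in [('bedTL',(130,234.5),.012),('bedTR',(130,342.5),.012),('bedL',(200,236),.012),('bedR',(200,339.5),.012),('jawfl',(185,254),.069),('jawfr',(185,328),.069),('blkL',(240,226),.16),('blkR',(240,332),.16)]}
for k,v in P.items(): print(k,v)
cv2.imwrite
E
```

```text
[ 0.4548 -0.0444  0.1239] [3.1411 0.0008 1.7265] 277.96217386823554
bedTL [0.4137 0.0037 0.012 ]
bedTR [0.4904 0.0157 0.012 ]
bedL [ 0.4211 -0.0478  0.012 ]
bedR [ 0.4988 -0.0356  0.012 ]
jawfl [ 0.4352 -0.0216  0.069 ]
jawfr [ 0.4777 -0.0149  0.069 ]
blkL [ 0.4319 -0.0211  0.16  ]
blkR [ 0.4663 -0.0157  0.16  ]
```

>>> arm_command([
  [[0,0,0,0],[0,0,0,0],[0,0,0,0],[0,0,0,0],[0,0,0,0]],
])

```text
t: 13.8
position: [0.4548, -0.0434, 0.1235]
tcp_rot: [-3.142, -0.0, 1.728]
ft_force: [0.0, -0.8, -0.4]
gripper_width: 0.0472
gripper_force: 41.7
```

```bash
python3 - <<'E'
from h import *
np.set_printoptions(precision=4,suppress=True)
for i in range(3):
    C=cam('wrist'); s=r.read_state(); im=eyes.snapshot('wrist'); print(s['position'],s['tcp_rot'],C['e'])
g=cv2.GaussianBlur(cv2.cvtColor(im,cv2.COLOR_RGB2GRAY),(3,3),0).astype(int)
print('col 290 rows',[(k,g[k,290]) for k in range(170,212,2)])
for rr in (150,165,210): print(rr,[(k,g[rr,k]) for k in list(range(226,262,2))+list(range(320,350,2))])
cv2.imwrite('pics/w4.png',im[:,:,::-1])
E
```

```text
[ 0.4548 -0.0434  0.1235] [-3.1415 -0.0002  1.728 ] [0.4425 0.0231 0.2663]
[ 0.4548 -0.0435  0.1235] [-3.1416 -0.0002  1.7278] [0.4425 0.023  0.2663]
[ 0.4548 -0.0436  0.1235] [-3.1416 -0.0001  1.7276] [0.4425 0.0229 0.2663]
col 290 rows [(170, np.int64(114)), (172, np.int64(113)), (174, np.int64(112)), (176, np.int64(112)), (178, np.int64(111)), (180, np.int64(112)), (182, np.int64(112)), (184, np.int64(113)), (186, np.int64(111)), (188, np.int64(111)), (190, np.int64(111)), (192, np.int64(110)), (194, np.int64(109)), (196, np.int64(103)), (198, np.int64(138)), (200, np.int64(192)), (202, np.int64(196)), (204, np.int64(193)), (206, np.int64(193)), (208, np.int64(189)), (210, np.int64(187))]
150 [(226, np.int64(179)), (228, np.int64(174)), (230, np.int64(164)), (232, np.int64(155)), (234, np.int64(166)), (236, np.int64(168)), (238, np.int64(163)), (240, np.int64(162)), (242, np.int64(163)), (244, np.int64(163)), (246, np.int64(163)), (248, np.int64(163)), (250, np.int64(158)), (252, np.int64(133)), (254, np.int64(88)), (256, np.int64(70)), (258, np.int64(68)), (260, np.int64(68)), (3
[... 1088 characters left out ...]
8, np.int64(173)), (230, np.int64(168)), (232, np.int64(153)), (234, np.int64(155)), (236, np.int64(160)), (238, np.int64(160)), (240, np.int64(160)), (242, np.int64(160)), (244, np.int64(159)), (246, np.int64(158)), (248, np.int64(157)), (250, np.int64(156)), (252, np.int64(157)), (254, np.int64(157)), (256, np.int64(157)), (258, np.int64(160)), (260, np.int64(171)), (320, np.int64(167)), (322, np.int64(167)), (324, np.int64(167)), (326, np.int64(167)), (328, np.int64(167)), (330, np.int64(167)), (332, np.int64(166)), (334, np.int64(156)), (336, np.int64(150)), (338, np.int64(169)), (340, np.int64(177)), (342, np.int64(178)), (344, np.int64(178)), (346, np.int64(178)), (348, np.int64(178))]
```

```bash
python3 - <<'E'
from h import *
np.set_printoptions(precision=4,suppress=True)
C=cam('wrist')
a=(onz(C,(165,231.5),.012)+onz(C,(165,339),.012))/2; b=(onz(C,(210,231.5),.012)+onz(C,(210,336.5),.012))/2
print(a,b,np.arctan2(*(a-b)[1::-1])); print(onz(C,(197.5,288),.069),onz(C,(197.5,251),.069),onz(C,(197.5,325),.069))
E
```

```text
[ 0.4537 -0.0147  0.012 ] [ 0.4583 -0.049   0.012 ] 1.7052454280963512
[ 0.4559 -0.025   0.069 ] [ 0.4344 -0.0284  0.069 ] [ 0.4773 -0.0216  0.069 ]
```

>>> arm_command([
  [[0.0016,0.0042,0,0],[0,0,0.04,0],[0,0,0.04,0],[0,0,0.03,0],[0,0,0.0125,0],[0,0,0,0],[0,0,0,0],[0,0,0,0]],
])

```text
t: 14.75
position: [0.4587, -0.0419, 0.0261]
tcp_rot: [3.14, 0.0, 1.727]
ft_force: [0.5, 0.3, -0.2]
gripper_width: 0.0475
gripper_force: 43.5
```

>>> arm_command([
  [[0,0,0,0],[0,0,0,0],[0,0,0,0],[0,0,0,0],[0,0,-0.03,0],[0,0,-0.05,0],[0,0,-0.05,0],[0,0,-0.05,0],[0,0,0,0],[0,0,0,0]],
], hand=0.9)

```text
t: 15.75
position: [0.4584, -0.0426, 0.1703]
tcp_rot: [3.14, 0.002, 1.726]
ft_force: [0.4, -0.1, -0.2]
gripper_width: 0.0768
gripper_force: 0.0
```

```bash
python3 - <<'E'
from h import *
s=r.read_state();print(s['position'],s['tcp_rot'],s['gripper_width'])
C=cam('wrist'); im=eyes.snapshot('wrist'); cv2.imwrite('pics/w5.png',im[:,:,::-1])
for d in models.silhouettes('block1_mid','wrist')[:3]: print(round(d['conf'],2),d['bbox'],*rect(C,d['region'],.048))
plan((.494,.113,.20,3.377),(.494,.113,.10,3.377),(.494,.113,.010,3.377),w=.14)
E
```

```text
[ 0.45843729 -0.0425699   0.1703403 ] [3.13984992e+00 1.86575445e-03 1.72643666e+00] 0.07684417229602183
0.59 [246.2, 181.8, 309.6, 215.6] [ 0.45603131 -0.0420276 ] (47.37261962890625, 26.833789825439453) 0.15516943045335996
0.57 [231.3, 132.2, 325.0, 362.8] [ 0.46331271 -0.09383038] (203.08555603027344, 70.69371032714844) -1.434867061762004
[[[0.0154,0.0063,-0.0033,-0.0219],[0.0144,0.0084,-0.0033,-0.0219],[0.0131,0.0103,-0.0033,-0.0219],[0.0115,0.012,-0.0033,-0.0219],[0.0098,0.0134,-0.0032,-0.0219],[0.0079,0.0146,-0.0033,-0.0219],[0.0058,0.0156,-0.0032,-0.0219],[0.0036,0.0162,-0.0033,-0.0219],[0.0013,0.0166,-0.0032,-0.0219],[-0.001,0.0166,-0.0033,-0.0218],[-0.0032,0.0163,-0.0032,-0.0219],[-0.0054,0.0157,-0.0033,-0.0218]]]
[[[-0.0,0.0,0.0417,-0.0],[-0.0,0.0,0.0417,-0.0],[-0.0001,0.0,0.0416,-0.0],[0.0,0.0,0.0375,-0.0],[0.0,0.0,0.0375,-0.0],[0.0,0.0,0.0375,-0.0]]]
end [0.494 0.113 0.01 ] 3.3768
```

View pics/w5.png

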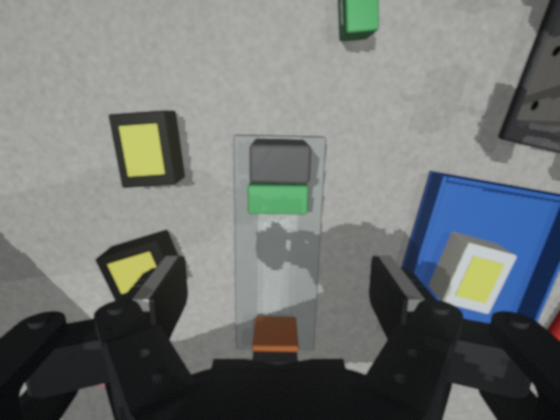

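Block A stands square against the fixed jaw at (279,199). Now block B.

>>> arm_command([
  [[0.0154,0.0063,-0.0033,-0.0219],[0.0144,0.0084,-0.0033,-0.0219],[0.0131,0.0103,-0.0033,-0.0219],[0.0115,0.012,-0.0033,-0.0219],[0.0098,0.0134,-0.0033,-0.0219],[0.0079,0.0146,-0.0033,-0.0219],[0.0058,0.0156,-0.0033,-0.0219],[0.0036,0.0162,-0.0033,-0.0219],[0.0013,0.0166,-0.0033,-0.0219],[-0.001,0.0166,-0.0033,-0.0219],[-0.0032,0.0163,-0.0033,-0.0219],[-0.0054,0.0157,-0.0033,-0.0218]],
], hand=1)

```text
t: 17.05
position: [0.4939, 0.1137, 0.1996]
tcp_rot: [3.141, -0.003, -2.899]
ft_force: [-0.2, 0.5, 0.5]
gripper_width: 0.0851
gripper_force: 0.0
```

>>> arm_command([
  [[0,0,0,0],[0,0,0,0],[0,0,0,0],[0,0,0,0]],
])

```text
t: 17.45
position: [0.4946, 0.1124, 0.2008]
tcp_rot: [-3.141, -0.001, -2.908]
ft_force: [-0.3, -0.7, 0.0]
gripper_width: 0.0857
gripper_force: 0.0
```

```bash
python3 - <<'E'
from h import *
s=r.read_state();print(s['position'],s['tcp_rot'],s['q'])
C=cam('wrist'); im=eyes.snapshot('wrist'); 
hsv=cv2.cvtColor(im,cv2.COLOR_RGB2HSV); m=cv2.inRange(hsv,(45,100,30),(85,255,255))
n,l,st,ce=cv2.connectedComponentsWithStats(m)
for i in range(1,n):
    if st[i,4]>80: print('green',st[i],*rect(C,l==i,.036))
mb=cv2.inRange(hsv,(45,100,100),(85,255,255))
n,l,st,ce=cv2.connectedComponentsWithStats(mb)
for i in range(1,n):
    if st[i,4]>80: print('bright',st[i],*rect(C,l==i,.036))
for d in models.silhouettes('block1_mid','wrist')[:3]: print(round(d['conf'],2),d['bbox'],*rect(C,d['region'],.036))
for k,z in dict(hook1=.14,plate1_mid=.117).items():
    for d in models.landmark_of(k,'wrist')[:4]: print(k,round(d['conf'],2),np.round(d['point']),onz(C,d['point'],z))
cv2.imwrite('pics/w6.png',im[:,:,::-1])
E
```

```text
[0.49462377 0.1123535  0.20076025] [-3.14091921e+00 -8.88234260e-04 -2.90795834e+00] [ 0.70102571  0.57648007 -1.2766406   1.91863337  0.61775579  1.12259535
  0.98207361]
green [  89   76   28   60 1398] [ 0.45773032 -0.04998735] (48.334224700927734, 22.507524490356445) 0.10981110326788923
green [ 252  174   51   26 1251] [0.49206369 0.11101376] (45.42940902709961, 23.140121459960938) -1.3368313166686034
bright [  89   76   28   60 1398] [ 0.45773032 -0.04998735] (48.334224700927734, 22.507524490356445) 0.10981110326788923
bright [ 252  175   51   25 1233] [0.49250546 0.11111903] (45.42951202392578, 22.23154067993164) -1.336823626790956
0.95 [87.5, 73.7, 121.7, 134.2] [ 0.45711877 -0.04837304] (49.80087661743164, 28.210607528686523) 0.09040128616360565
hook1 0.56 [338. 182.] [0.58793337 0.06820552 0.14      ]
plate1_mid 0.72 [348. 186.] [0.61347345 0.06903462 0.117     ]
```

View pics/w6.png

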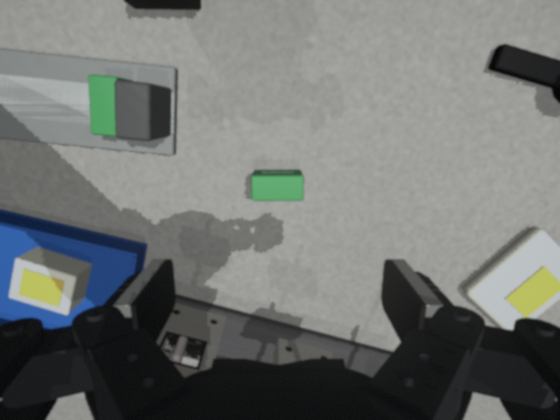

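Block B lies at (278,186), aligned with the gripper.

>>> arm_command([
  [[0.0022,-0.0008,0.05,0],[0,0,0.05,0],[0,0,0.05,0],[0,0,0.05,0],[0,0,0.027,0],[0,0,0.01,0],[0,0,0,0]],
])

```text
t: 18.35
position: [0.4929, 0.1123, 0.0111]
tcp_rot: [3.141, -0.001, -2.905]
ft_force: [-0.4, -0.6, 0.4]
gripper_width: 0.0854
gripper_force: 0.0
```

>>> arm_command([
  [[0,0,0,0],[0,0,0,0],[0,0,0,0],[0,0,0,0],[0,0,0,0],[0,0,0,0],[0,0,0,0],[0,0,0,0]],
], hand=0, force=40)

```text
t: 19.15
position: [0.4945, 0.1124, 0.013]
tcp_rot: [-3.141, 0.002, -2.906]
ft_force: [-1.2, -0.8, 6.9]
gripper_width: 0.0473
gripper_force: 41.9
```

```bash
python3 - <<'E'
from h import *
s=r.read_state();p=s['position'];print(p,s['tcp_rot'],s['gripper_width'])
F=np.array([.4553,-.025]);u=np.array([-.1555,.9878])
b=F-.094*u; print(b); a=s['tcp_rot'][2]; a=a+2*np.pi if a<0 else a; st=(*p,a); 
plan((p[0],p[1],.15,a),(*b,.15,1.727),(*b,p[2]+.0135,1.727),w=.14,start=st)
E
```

```text
[0.49449741 0.11236591 0.01303327] [-3.14082387e+00  2.39400940e-03 -2.90574471e+00] 0.04727533639767325
[ 0.469917  -0.1178532]
[[[-0.0,0.0,-0.0428,-0.0],[-0.0,0.0,-0.0428,-0.0],[-0.0,0.0,-0.0428,-0.0],[-0.0,0.0,-0.0428,-0.0],[0.0081,-0.0227,-0.0,0.0219],[0.0049,-0.0236,-0.0,0.0219],[0.0016,-0.0241,-0.0,0.0219],[-0.0017,-0.0241,-0.0,0.0219],[-0.005,-0.0236,-0.0,0.0219],[-0.0082,-0.0227,-0.0,0.0219],[-0.0112,-0.0213,-0.0,0.0219],[-0.014,-0.0196,-0.0,0.0219]]]
[[[-0.0166,-0.0175,-0.0,0.0219],[-0.0188,-0.0151,-0.0,0.0219],[-0.0207,-0.0123,-0.0,0.0218],[-0.0223,-0.0094,-0.0,0.0219],[0.0,-0.0,0.0514,-0.0],[0.0,-0.0,0.0515,-0.0],[0.0,-0.0,0.0514,-0.0]]]
end [ 0.4699 -0.1179  0.0266] 1.7268
```

>>> arm_command([
  [[0,0,-0.0428,0],[0,0,-0.0428,0],[0,0,-0.0428,0],[0,0,-0.0428,0],[0.0081,-0.0227,0,0.0219],[0.0049,-0.0236,0,0.0219],[0.0016,-0.0241,0,0.0219],[-0.0017,-0.0241,0,0.0219],[-0.005,-0.0236,0,0.0219],[-0.0082,-0.0227,0,0.0219],[-0.0112,-0.0213,0,0.0219],[-0.014,-0.0196,0,0.0219]],
])

```text
t: 20.35
position: [0.4769, -0.0421, 0.1491]
tcp_rot: [3.141, 0.001, 2.271]
ft_force: [0.6, -0.4, -0.5]
gripper_width: 0.0473
gripper_force: 41.7
```

>>> arm_command([
  [[-0.0166,-0.0175,0,0.0219],[-0.0188,-0.0151,0,0.0219],[-0.0207,-0.0123,0,0.0219],[-0.0223,-0.0094,0,0.0219],[0,0,0,0],[0,0,0,0],[0,0,0,0],[0,0,0,0],[0,0,0,0]],
])

```text
t: 21.25
position: [0.469, -0.1171, 0.1486]
tcp_rot: [3.141, -0.0, 1.729]
ft_force: [-0.7, 0.1, -0.8]
gripper_width: 0.0472
gripper_force: 41.7
```

```bash
python3 - <<'E'
from h import *
b=(.4699,-.1179)
s=r.read_state();p=s['position'];print(p,s['tcp_rot'],s['gripper_width'])
plan((*b,p[2],1.727),w=.14)
E
```

```text
[ 0.46896727 -0.11711678  0.14862277] [ 3.14138761e+00 -3.20640861e-04  1.72874915e+00] 0.04721186332139369
[[[-0.0012,0.001,-0.0,0.0003]]]
end [ 0.4699 -0.1179  0.1486] 1.7269
```

>>> arm_command([
  [[-0.0012,0.001,0.04,0],[0,0,0.04,0],[0,0,0.04,0],[0,0,0.025,0],[0,0,0.0093,0],[0,0,0,0],[0,0,0,0],[0,0,0,0]],
])

```text
t: 22.05
position: [0.4703, -0.1187, 0.0256]
tcp_rot: [3.141, 0.0, 1.727]
ft_force: [0.5, 0.0, -0.0]
gripper_width: 0.0469
gripper_force: 43.2
```

>>> arm_command([
  [[0,0,0,0],[0,0,0,0],[0,0,0,0],[0,0,0,0],[0,0,-0.03,0],[0,0,-0.05,0],[0,0,-0.05,0],[0,0,-0.05,0],[0,0,-0.05,0],[0,0,0,0],[0,0,0,0]],
], hand=0.9)

```text
t: 23.15
position: [0.4701, -0.1193, 0.21]
tcp_rot: [3.14, 0.002, 1.726]
ft_force: [-0.4, -1.0, -0.7]
gripper_width: 0.0769
gripper_force: 0.0
```

```bash
python3 - <<'E'
from h import *
s=r.read_state();p=s['position'];print(p,s['tcp_rot'],s['gripper_width'])
C=cam('wrist'); im=eyes.snapshot('wrist'); cv2.imwrite('pics/w7.png',im[:,:,::-1])
hsv=cv2.cvtColor(im,cv2.COLOR_RGB2HSV); mb=cv2.inRange(hsv,(45,100,100),(85,255,255))
n,l,st,ce=cv2.connectedComponentsWithStats(mb)
for i in range(1,n):
    if st[i,4]>80: print('bright',st[i],*rect(C,l==i,.048))
for d in models.landmark_of('pad_face','wrist')[:2]: print(round(d['conf'],2),np.round(d['point']),onz(C,d['point'],.04))
plan((.63,.12,.33,3.14),w=.14)
E
```

```text
[ 0.4701221  -0.11932556  0.20996113] [3.14020294e+00 2.02025231e-03 1.72598583e+00] 0.07686462309414957
bright [ 251   85   55   28 1499] [ 0.45659119 -0.04378954] (45.5098991394043, 21.683391571044922) 0.1550244879110323
bright [ 253  174   51   26 1268] [ 0.46814337 -0.11848108] (45.18387985229492, 22.966279983520508) 0.15482756379317775
0.97 [233. 276.] [ 0.47355228 -0.16555444  0.04      ]
[[[0.024,0.0223,-0.0138,-0.0205],[0.0209,0.0252,-0.0139,-0.0204],[0.0175,0.0277,-0.0138,-0.0205],[0.0138,0.0297,-0.0139,-0.0204],[0.0099,0.0312,-0.0138,-0.0205],[0.0058,0.0322,-0.0139,-0.0204],[0.0017,0.0327,-0.0138,-0.0205],[-0.0026,0.0327,-0.0139,-0.0204],[-0.0067,0.0321,-0.0138,-0.0205],[-0.0107,0.0309,-0.0139,-0.0204],[-0.0147,0.0294,-0.0138,-0.0205]]]
end [0.63 0.12 0.33] 3.14
```

>>> arm_command([
  [[0.024,0.0223,-0.0138,-0.0205],[0.0209,0.0252,-0.0138,-0.0205],[0.0175,0.0277,-0.0138,-0.0205],[0.0138,0.0297,-0.0138,-0.0205],[0.0099,0.0312,-0.0138,-0.0205],[0.0058,0.0322,-0.0138,-0.0205],[0.0017,0.0327,-0.0138,-0.0205],[-0.0026,0.0327,-0.0138,-0.0205],[-0.0067,0.0321,-0.0138,-0.0205],[-0.0107,0.0309,-0.0138,-0.0205],[-0.0147,0.0294,-0.0138,-0.02],[0,0,0,0]],
], hand=1)

```text
t: 24.45
position: [0.6309, 0.1249, 0.3296]
tcp_rot: [3.138, -0.001, -3.135]
ft_force: [-1.9, 0.4, 0.5]
gripper_width: 0.0856
gripper_force: 0.0
```

>>> arm_command([
  [[0,0,0,0],[0,0,0,0],[0,0,0,0],[0,0,0,0]],
])

```text
t: 24.85
position: [0.6305, 0.1191, 0.3302]
tcp_rot: [-3.141, -0.0, 3.138]
ft_force: [-1.4, -0.7, -0.1]
gripper_width: 0.0855
gripper_force: 0.0
```

```bash
python3 - <<'E'
from h import *
s=r.read_state();print(s['position'],s['tcp_rot'],np.round(s['q'],2))
C=cam('wrist'); im=eyes.snapshot('wrist'); cv2.imwrite('pics/w8.png',cv2.resize(im[:,:,::-1],(784,588),interpolation=cv2.INTER_CUBIC))
for k,z in dict(hook1=.14,plate1_mid=.117).items():
    for d in models.landmark_of(k,'wrist')[:4]: print(k,round(d['conf'],2),np.round(d['point']),onz(C,d['point'],z))
for d in models.silhouettes('plate1_mid','wrist')[:4]: print('plate',round(d['conf'],2),d['bbox'],*rect(C,d['region'],.157))
E
```

```text
[0.63047772 0.11913698 0.33018873] [-3.14057354e+00 -4.73305321e-04  3.13840632e+00] [ 0.5   0.63 -1.17  1.44  0.58  1.45  0.91]
hook1 0.74 [151. 433.] [0.59902204 0.26711373 0.14      ]
hook1 0.7 [141. 222.] [0.5887145  0.06615602 0.14      ]
hook1 0.64 [146. 328.] [0.59361754 0.16632758 0.14      ]
plate1_mid 0.6 [167. 231.] [0.61699981 0.06991879 0.117     ]
plate 0.93 [193.8, 151.6, 256.9, 178.0] [0.60793414 0.06934455] (54.7167854309082, 25.233558654785156) 1.5131954813678452
```

View pics/w8.png

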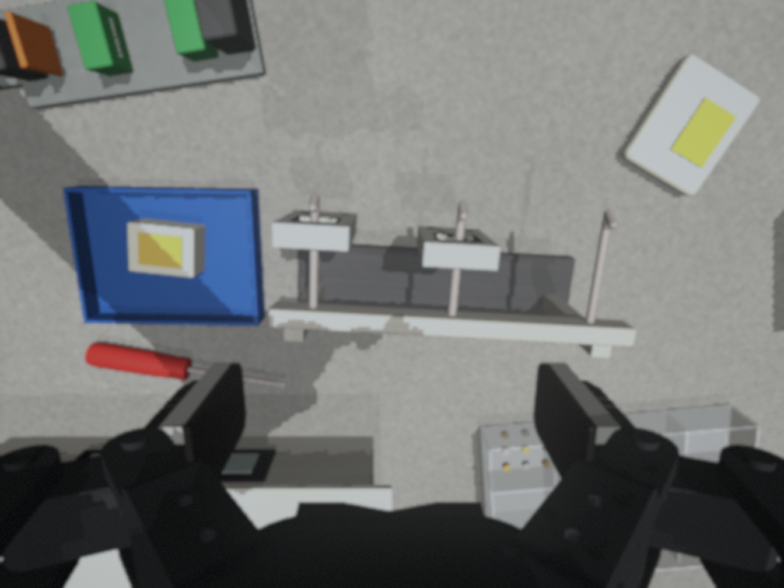

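The view from over the rail shows plate tops at about (313,236) and (460,256) and bare hook tips at (315,200), (462,207) and (610,215).

```bash
python3 - <<'E'
from h import *
np.set_printoptions(precision=4,suppress=True)
s=r.read_state();C=cam('wrist')
for p in [(236,313.5),(256,460)]: print(onz(C,np.array(p)/1.4,.157))
for p in [(248,274),(250,350),(267,422),(269,498),(316,280),(336,630)]: print('edge',onz(C,np.array(p)/1.4,.157))
E
```

```text
[0.6129 0.0701 0.157 ]
[0.6264 0.1668 0.157 ]
edge [0.6208 0.0436 0.157 ]
edge [0.6223 0.0938 0.157 ]
edge [0.6339 0.1417 0.157 ]
edge [0.6353 0.1926 0.157 ]
edge [0.6682 0.0446 0.157 ]
edge [0.6832 0.2869 0.157 ]
```

```bash
python3 - <<'E'
from h import *
plan((.613,.0695,.20,3.10),(.613,.0695,.116,3.10))
E
```

```text
[[[0.0055,-0.0158,0.0408,0.0016],[0.0053,-0.0158,0.0409,0.0016],[0.0052,-0.0159,0.0408,0.0015],[0.005,-0.0159,0.0409,0.0016],[0.0,0.0,0.0525,-0.0],[0.0,0.0,0.0525,-0.0]]]
end [0.613  0.0695 0.116 ] 3.0999
```

>>> arm_command([
  [[0.0055,-0.0158,0.0408,0.0016],[0.0053,-0.0158,0.0408,0.0016],[0.0052,-0.0158,0.0408,0.0016],[0.005,-0.0158,0.0408,0.0016],[0,0,0,0],[0,0,0.045,0],[0,0,0.04,0],[0,0,0.02,0],[0,0,0,0],[0,0,0,0]],
])

```text
t: 26.05
position: [0.6141, 0.0712, 0.1178]
tcp_rot: [3.141, 0.002, 3.101]
ft_force: [-0.9, 0.6, 0.0]
gripper_width: 0.0855
gripper_force: 0.0
```

>>> arm_command([
  [[0,0,0,0],[0,0,0,0],[0,0,0,0],[0,0,0,0],[0,0,0,0],[0,0,0,0],[0,0,0,0],[0,0,0,0]],
], hand=0, force=50)

```text
t: 26.85
position: [0.614, 0.07, 0.1175]
tcp_rot: [-3.141, 0.002, 3.1]
ft_force: [-0.3, -1.1, 5.7]
gripper_width: 0.0493
gripper_force: 51.8
```

```bash
python3 - <<'E'
from h import *
s=r.read_state();p=s['position'];print(p,s['tcp_rot'],s['gripper_width'])
a=s['tcp_rot'][2]
q=p+[0,0,.014]; h=q-.065*np.array([.9987,-.051,0])
plan((*q,a),(*h,a),v=.03)
E
```

```text
[0.61399601 0.07004311 0.11750517] [-3.14134076e+00  2.18842642e-03  3.09961083e+00] 0.049296289683608024
[[[0.0,0.0,-0.0175,-0.0],[0.0271,0.0002,-0.0,-0.0],[0.0271,0.0003,-0.0,-0.0],[0.027,0.0002,-0.0,-0.0]]]
end [0.5491 0.0733 0.1315] 3.0996
```

>>> arm_command([
  [[0,0,-0.006,0],[0,0,-0.006,0],[0,0,-0.006,0],[0,0,0,0],[0,0,0,0],[0,0,0,0]],
])

```text
t: 27.45
position: [0.6129, 0.07, 0.1302]
tcp_rot: [-3.141, -0.0, 3.1]
ft_force: [-0.2, 0.4, -0.8]
gripper_width: 0.0495
gripper_force: 51.4
```

```bash
python3 - <<'E'
from h import *
s=r.read_state();print(s['position'],s['ft_force'])
C=cam('side'); im=eyes.snapshot('side'); cv2.imwrite('pics/s9.png',cv2.resize(im[130:290,110:300,::-1],(760,640),interpolation=cv2.INTER_CUBIC)[:600])
E
```

```text
[0.61285601 0.07001823 0.1301882 ] [-0.15927806  0.42111169 -0.80949619]
```

View pics/s9.png

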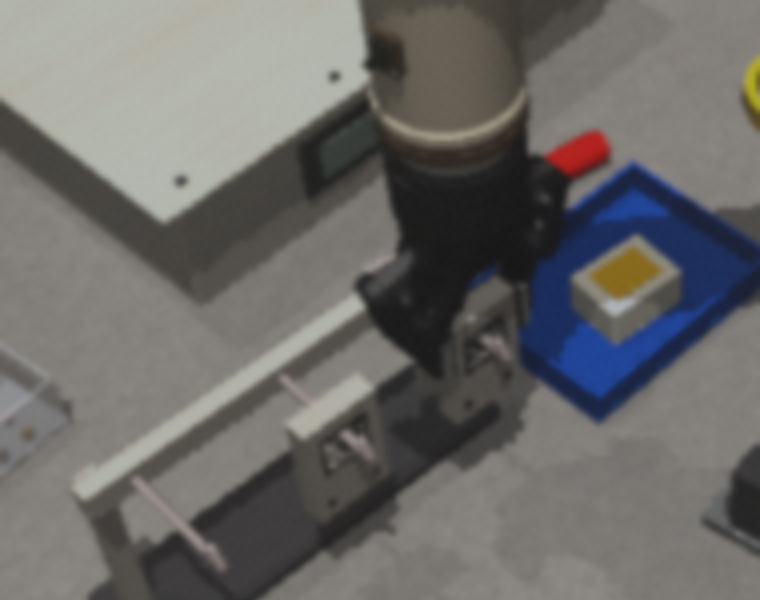

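Plate 1 is held, and the hook still passes through its window at (490,347) in this crop. The vertical force reads about the plate's weight, so it hangs free.

>>> arm_command([
  [[0.018,0,0,0],[0.018,0.0002,0,0],[0.018,0.0002,0,0],[0,0,0,0]],
])

```text
t: 27.9
position: [0.568, 0.0725, 0.1301]
tcp_rot: [-3.141, -0.002, 3.102]
ft_force: [0.0, -0.2, -1.3]
gripper_width: 0.0498
gripper_force: 51.4
```

>>> arm_command([
  [[0.025,0.0002,0,0],[0.025,0.0002,0,0],[0.025,0.0002,0,0],[0,0,0,0],[0,0,0,0]],
])

```text
t: 28.4
position: [0.511, 0.075, 0.1307]
tcp_rot: [-3.142, 0.001, 3.1]
ft_force: [1.0, 0.1, -1.2]
gripper_width: 0.0493
gripper_force: 51.4
```

```bash
python3 - <<'E'
from h import *
s=r.read_state();p=s['position'];a=s['tcp_rot'][2];print(p,s['tcp_rot'],s['gripper_width'],s['ft_force'])
m=np.array([.4624,-.0811]);u=np.array([-.1555,.9878])
t=m+.0115*u; print(t,m-.0115*u)
plan((p[0],p[1],.20,a),(*t,.20,1.727),w=.14)
E
```

```text
[0.51101607 0.07499755 0.1307234 ] [-3.14152607e+00  1.33107261e-03  3.09988361e+00] 0.04934010857259171 [ 1.03197628  0.1437985  -1.15527445]
[ 0.46061175 -0.0697403 ] [ 0.46418825 -0.0924597 ]
[[[0.0,0.0,-0.0433,-0.0],[0.0,0.0,-0.0433,-0.0],[0.0055,-0.0183,0.0,0.0219],[0.003,-0.0189,0.0,0.0218],[0.0004,-0.0192,0.0,0.0219],[-0.0023,-0.019,0.0,0.0218],[-0.0048,-0.0185,0.0,0.0219],[-0.0074,-0.0177,0.0,0.0218],[-0.0097,-0.0165,0.0,0.0219],[-0.0119,-0.0151,0.0,0.0218],[-0.0138,-0.0133,0.0,0.0219],[-0.0155,-0.0113,0.0,0.0218]]]
end [ 0.4606 -0.0697  0.2   ] 1.727
```

>>> arm_command([
  [[0,0,-0.0433,0],[0,0,-0.0433,0],[0.0055,-0.0183,0,0.0219],[0.003,-0.0189,0,0.0219],[0.0004,-0.0192,0,0.0219],[-0.0023,-0.019,0,0.0219],[-0.0048,-0.0185,0,0.0219],[-0.0074,-0.0177,0,0.0219],[-0.0097,-0.0165,0,0.0219],[-0.0119,-0.0151,0,0.0218],[-0.0138,-0.0133,0,0.0218],[-0.0155,-0.0113,0,0.0218]],
])

```text
t: 29.6
position: [0.4608, -0.0703, 0.2004]
tcp_rot: [3.14, 0.0, 1.72]
ft_force: [0.9, -0.5, -1.2]
gripper_width: 0.0496
gripper_force: 51.8
```

>>> arm_command([
  [[0,0,0,0],[0,0,0,0],[0,0,0,0],[0,0,0,0],[0,0,0,0],[0,0,0,0]],
])

```text
t: 30.2
position: [0.4595, -0.0691, 0.1997]
tcp_rot: [3.142, -0.0, 1.727]
ft_force: [-0.4, -0.6, -1.9]
gripper_width: 0.0496
gripper_force: 51.9
```

```bash
python3 - <<'E'
from h import *
s=r.read_state();p=s['position'];print(p,s['tcp_rot'],s['gripper_width'],s['ft_force'])
C=cam('wrist'); im=eyes.snapshot('wrist'); cv2.imwrite('pics/w10.png',im[:,:,::-1])
hsv=cv2.cvtColor(im,cv2.COLOR_RGB2HSV); mb=cv2.inRange(hsv,(45,100,100),(85,255,255))
n,l,st,ce=cv2.connectedComponentsWithStats(mb)
for i in range(1,n):
    if st[i,4]>80: print('bright',st[i],*rect(C,l==i,.048))
plan((.4606,-.0697,p[2],1.727))
E
```

```text
[ 0.4595155  -0.06905892  0.19968928] [ 3.14152097e+00 -2.76599532e-04  1.72716141e+00] 0.04959127220181409 [-0.43098785 -0.58795346 -1.9345779 ]
bright [ 255  147   54   28 1436] [ 0.45658182 -0.04283752] (45.240318298339844, 23.0084171295166) 0.15636976709092898
[[[-0.0009,0.0013,-0.0,-0.0]]]
end [ 0.4606 -0.0697  0.1997] 1.7269
```

View pics/w10.png

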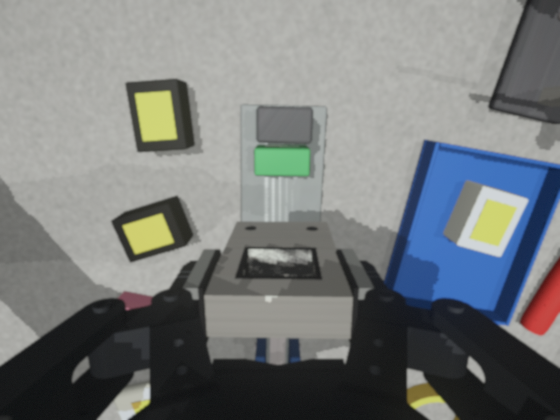

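```bash
python3 - <<'E'
from h import *
C=cam('wrist');p=np.array(r.read_state()['position']);u=np.array([-.1555,.9878,0]);v=np.array([.9878,.1555,0])
for dz in(.158,.161):
  for rc,z in [((222,240),dz),((222,328),dz),((297,207),dz+.08),((297,353),dz+.08),((336,280),dz+.08)]:
    X=onz(C,rc,z)-p; print(rc,z,'along %.4f across %.4f'%(X@u,X@v))
E
```

```text
(222, 240) 0.158 along 0.0073 across -0.0232
(222, 328) 0.158 along 0.0073 across 0.0260
(297, 207) 0.238 along 0.0069 across -0.0258
(297, 353) 0.238 along 0.0069 across 0.0234
(336, 280) 0.238 along -0.0083 across -0.0012
(222, 240) 0.161 along 0.0083 across -0.0228
(222, 328) 0.161 along 0.0083 across 0.0256
(297, 207) 0.241 along 0.0086 across -0.0251
(297, 353) 0.241 along 0.0086 across 0.0227
(336, 280) 0.241 along -0.0062 across -0.0012
```

The plate hangs vertical and centred under the tool, lined up with the bed. Block A is at (282,161).

>>> arm_command([
  [[-0.0009,0.0013,0.045,0],[0,0,0.05,0],[0,0,0.05,0],[0,0,0.025,0],[0,0,0.012,0],[0,0,0,0],[0,0,0,0]],
])

```text
t: 30.95
position: [0.4612, -0.0699, 0.0547]
tcp_rot: [3.141, 0.0, 1.726]
ft_force: [0.0, 0.3, -0.6]
gripper_width: 0.0494
gripper_force: 51.9
```

>>> arm_command([
  [[0,0,0.0015,0],[0,0,0.001,0],[0,0,0,0]],
])

```text
t: 31.25
position: [0.4608, -0.0704, 0.0526]
tcp_rot: [3.141, 0.001, 1.726]
ft_force: [0.2, -0.3, -0.6]
gripper_width: 0.0493
gripper_force: 51.9
```

Now release in small steps and retreat.

>>> arm_command([
  [[0,0,0.001,0],[0,0,0,0],[0,0,0,0]],
])

```text
t: 31.55
position: [0.4608, -0.0703, 0.052]
tcp_rot: [3.141, 0.001, 1.726]
ft_force: [-1.6, 0.3, 6.1]
gripper_width: 0.0494
gripper_force: 52.5
```

>>> arm_command([
  [[0,0,0,0],[0,0,0,0],[0,0,0,0],[0,0,0,0],[0,0,-0.02,0],[0,0,-0.04,0],[0,0,-0.05,0],[0,0,-0.05,0],[0,0,-0.04,0],[0,0,0,0]],
], hand=0.8)

```text
t: 32.55
position: [0.4635, -0.0702, 0.2153]
tcp_rot: [3.135, 0.004, 1.726]
ft_force: [0.7, -0.1, 0.6]
gripper_width: 0.0681
gripper_force: 0.0
```

```bash
python3 - <<'E'
from h import *
s=r.read_state();p=s['position'];print(p,s['tcp_rot'],s['gripper_width'],s['ft_force'])
C=cam('wrist'); im=eyes.snapshot('wrist'); cv2.imwrite('pics/w11.png',im[:,:,::-1])
plan((.56,.10,.24,3.10),(.6265,.1668,.22,3.10),(.6265,.1668,.118,3.10),w=.14)
E
```

```text
[ 0.46353993 -0.07015101  0.21525489] [3.13486583 0.00383844 1.72584175] 0.06805825158727086 [ 0.70414959 -0.05026129  0.57900479]
[[[0.0192,0.0154,-0.0034,-0.0219],[0.0169,0.0179,-0.0034,-0.0219],[0.0143,0.02,-0.0033,-0.0219],[0.0114,0.0218,-0.0034,-0.0219],[0.0083,0.0231,-0.0033,-0.0219],[0.005,0.024,-0.0034,-0.0219],[0.0017,0.0245,-0.0033,-0.0218],[-0.0017,0.0245,-0.0034,-0.0219],[-0.005,0.0241,-0.0033,-0.0218],[-0.0083,0.0231,-0.0034,-0.0219],[-0.0265,0.029,0.0083,0.0],[-0.0265,0.029,0.0084,0.0]]]
[[[-0.0265,0.0289,0.0083,0.0],[-0.0,0.0,0.0425,0.0],[-0.0,0.0,0.0425,0.0],[-0.0,0.0,0.0425,0.0]]]
end [0.6265 0.1668 0.118 ] 3.1001
```

View pics/w11.png

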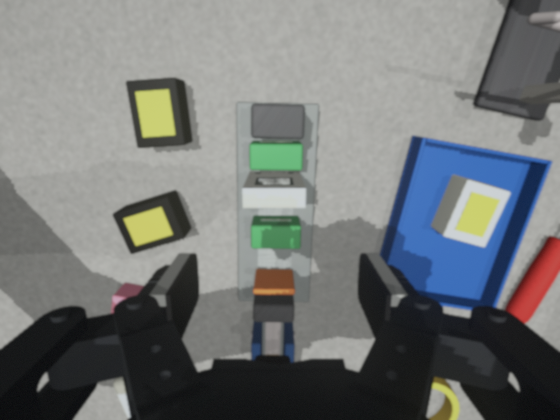

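Plate 1 stands between the blocks, its top at (274,197). Now plate 2.

>>> arm_command([
  [[0.0192,0.0154,-0.0034,-0.0219],[0.0169,0.0179,-0.0034,-0.0219],[0.0143,0.02,-0.0034,-0.0219],[0.0114,0.0218,-0.0034,-0.0219],[0.0083,0.0231,-0.0034,-0.0219],[0.005,0.024,-0.0034,-0.0219],[0.0017,0.0245,-0.0034,-0.0219],[-0.0017,0.0245,-0.0034,-0.0219],[-0.005,0.0241,-0.0034,-0.0219],[-0.0083,0.0231,-0.0034,-0.0219],[-0.0265,0.029,0.0083,0],[-0.0265,0.029,0.0083,0]],
], hand=1)

```text
t: 33.8
position: [0.6026, 0.1454, 0.2229]
tcp_rot: [-3.141, -0.002, 3.102]
ft_force: [0.1, -0.2, 1.1]
gripper_width: 0.0858
gripper_force: 0.0
```

>>> arm_command([
  [[-0.0265,0.029,0.0083,0],[0,0,0,0],[0,0,0,0],[0,0,0,0],[0,0,0,0],[0,0,0,0]],
])

```text
t: 34.4
position: [0.6246, 0.1663, 0.2188]
tcp_rot: [-3.141, 0.0, 3.101]
ft_force: [-0.0, 0.9, -0.1]
gripper_width: 0.0851
gripper_force: 0.0
```

```bash
python3 - <<'E'
from h import *
s=r.read_state();p=s['position'];print(p,s['tcp_rot'],s['gripper_width'],s['ft_force'])
plan((.6265,.1668,.20,3.10),(.6265,.1668,.1165,3.10))
E
```

```text
[0.62463843 0.16629176 0.21881775] [-3.14077359e+00  4.83810092e-04  3.10069953e+00] 0.08512385823583343 [-0.02621395  0.89124703 -0.14869191]
[[[-0.0023,0.0007,0.0235,0.0001],[0.0,0.0,0.0522,0.0],[0.0,0.0,0.0522,0.0]]]
end [0.6265 0.1668 0.1165] 3.1001
```

>>> arm_command([
  [[-0.0023,0.0007,0.0235,0],[0,0,0.045,0],[0,0,0.04,0],[0,0,0.0195,0],[0,0,0,0],[0,0,0,0]],
])

```text
t: 35.0
position: [0.6269, 0.1684, 0.1168]
tcp_rot: [3.141, 0.0, 3.102]
ft_force: [-0.0, 0.5, 0.2]
gripper_width: 0.0853
gripper_force: 0.0
```

>>> arm_command([
  [[0,0,0,0],[0,0,0,0],[0,0,0,0],[0,0,0,0],[0,0,0,0],[0,0,0,0],[0,0,0,0],[0,0,0,0]],
], hand=0, force=50)

```text
t: 35.8
position: [0.6274, 0.1683, 0.1177]
tcp_rot: [3.141, 0.002, 3.102]
ft_force: [-0.3, -1.4, 6.2]
gripper_width: 0.0492
gripper_force: 51.7
```

>>> arm_command([
  [[0,0,-0.006,0],[0,0,-0.006,0],[0,0,-0.006,0],[0,0,0,0],[0,0,0,0],[0,0,0,0]],
])

```text
t: 36.4
position: [0.6264, 0.1679, 0.1303]
tcp_rot: [-3.141, -0.0, 3.102]
ft_force: [-0.9, 0.0, -1.2]
gripper_width: 0.0496
gripper_force: 51.5
```

>>> arm_command([
  [[0.018,0,0,0],[0.018,0.0002,0,0],[0.018,0.0002,0,0],[0.018,0.0002,0,0],[0,0,0,0]],
])

```text
t: 36.9
position: [0.5671, 0.1711, 0.1303]
tcp_rot: [-3.141, -0.001, 3.104]
ft_force: [-0.1, -0.3, -1.2]
gripper_width: 0.0495
gripper_force: 51.6
```

>>> arm_command([
  [[0.025,0.0002,0,0],[0.025,0.0002,0,0],[0.025,0.0002,0,0],[0,0,0,0],[0,0,0,0]],
])

```text
t: 37.4
position: [0.5102, 0.1734, 0.1308]
tcp_rot: [-3.142, 0.001, 3.102]
ft_force: [0.0, -0.4, -0.9]
gripper_width: 0.0489
gripper_force: 51.7
```

```bash
python3 - <<'E'
from h import *
s=r.read_state();p=s['position'];a=s['tcp_rot'][2];print(p,s['tcp_rot'],s['gripper_width'],s['ft_force'])
C=cam('wrist'); im=eyes.snapshot('wrist')
t=(.4642,-.0925)
plan((p[0],p[1],.22,a),(*t,.22,1.727),w=.14)
E
```

```text
[0.51016487 0.17343277 0.13081048] [-3.14156510e+00  1.20874534e-03  3.10175787e+00] 0.048944108170521555 [ 0.02235525 -0.43324439 -0.91055627]
[[[0.0003,-0.0,-0.0557,-0.0001],[0.0002,-0.0,-0.0558,-0.0],[0.0044,-0.0334,0.0,0.0219],[-0.0002,-0.0337,0.0,0.0219],[-0.0048,-0.0334,0.0,0.0219],[-0.0094,-0.0324,0.0,0.0219],[-0.0137,-0.0308,0.0,0.0219],[-0.0178,-0.0287,0.0,0.0219],[-0.0216,-0.0259,0.0,0.0218],[-0.025,-0.0227,0.0,0.0219],[-0.0278,-0.0191,0.0,0.0218],[-0.0302,-0.0151,0.0,0.0219]]]
end [ 0.4642 -0.0925  0.22  ] 1.7269
```

>>> arm_command([
  [[0.0003,0,-0.0557,0],[0,0,-0.0557,0],[0.0044,-0.0334,0,0.0219],[-0.0002,-0.0337,0,0.0219],[-0.0048,-0.0334,0,0.0219],[-0.0094,-0.0324,0,0.0219],[-0.0137,-0.0308,0,0.0219],[-0.0178,-0.0287,0,0.0219],[-0.0216,-0.0259,0,0.0219],[-0.025,-0.0227,0,0.0219],[-0.0278,-0.0191,0,0.0219],[-0.0302,-0.0151,0,0.0219]],
])

```text
t: 38.65
position: [0.4639, -0.094, 0.2204]
tcp_rot: [3.14, 0.0, 1.72]
ft_force: [0.2, -0.2, -0.8]
gripper_width: 0.049
gripper_force: 52.3
```

>>> arm_command([
  [[0,0,0,0],[0,0,0,0],[0,0,0,0],[0,0,0,0],[0,0,0,0],[0,0,0,0],[0,0,0,0]],
])

```text
t: 39.35
position: [0.463, -0.0919, 0.2197]
tcp_rot: [3.142, -0.0, 1.727]
ft_force: [-0.6, -0.0, -0.5]
gripper_width: 0.0494
gripper_force: 52.3
```

```bash
python3 - <<'E'
from h import *
s=r.read_state();p=s['position'];print(p,s['tcp_rot'],s['gripper_width'],s['ft_force'])
plan((.4642,-.0925,p[2],1.727))
C=cam('wrist'); im=eyes.snapshot('wrist'); cv2.imwrite('pics/w12.png',im[:,:,::-1])
g=cv2.GaussianBlur(cv2.cvtColor(im,cv2.COLOR_RGB2GRAY),(3,3),0).astype(int)
for c in (225,335,280): print(c,[(k,int(g[k,c])) for k in range(170,346,4)])
E
```

```text
[ 0.4629688  -0.09194572  0.21968333] [ 3.14158278e+00 -1.24475044e-04  1.72674591e+00] 0.04937232531757193 [-0.56093699 -0.01396865 -0.53562343]
[[[-0.0009,0.0014,-0.0,-0.0]]]
end [ 0.4642 -0.0925  0.2197] 1.7267
225 [(170, 183), (174, 182), (178, 181), (182, 169), (186, 175), (190, 173), (194, 171), (198, 170), (202, 171), (206, 173), (210, 175), (214, 180), (218, 181), (222, 182), (226, 177), (230, 180), (234, 179), (238, 178), (242, 158), (246, 118), (250, 109), (254, 95), (258, 108), (262, 106), (266, 112), (270, 112), (274, 109), (278, 114), (282, 113), (286, 106), (290, 93), (294, 117), (298, 153), (302, 151), (306, 154), (310, 153), (314, 154), (318, 150), (322, 152), (326, 152), (330, 150), (334, 147), (338, 130), (342, 127)]
335 [(170, 175), (174, 182), (178, 183), (182, 178), (186, 178), (190, 180), (194, 181), (198, 177), (202, 177), (206, 176), (210, 138), (214, 128), (218, 130), (222, 128), (226, 128), (230, 126), (234, 127), (238, 129), (242, 128), (246, 119), (250, 87), (254, 93), (258, 92), (262, 92), (266, 92), (270, 91), (274, 92), (278, 91), (282, 91), (286, 91), (290, 91), (294, 97), (298, 152), (302, 150), (306, 151), (310, 149), (314, 150), (318, 150), (322, 150), (326, 152), (330, 151), (334, 147), (338, 169), (342, 179)]
280 [(170, 214), (174, 215), (178, 213), (182, 152), (186, 191), (190, 193), (194, 166), (198, 117), (202, 98), (206, 158), (210, 159), (214, 156), (218, 155), (222, 123), (226, 111), (230, 112), (234, 111), (238, 111), (242, 112), (246, 85), (250, 52), (254, 60), (258, 105), (262, 61), (266, 42), (270, 42), (274, 40), (278, 76), (282, 112), (286, 112), (290, 111), (294, 110), (298, 154), (302, 151), (306, 153), (310, 152), (314, 153), (318, 151), (322, 152), (326, 152), (330, 151), (334, 146), (338, 62), (342, 33)]
```

>>> arm_command([
  [[-0.0009,0.0014,0.045,0],[0,0,0.05,0],[0,0,0.05,0],[0,0,0.035,0],[0,0,0.02,0],[0,0,0.007,0],[0,0,0.0025,0],[0,0,0,0],[0,0,0,0],[0,0,0,0]],
])

```text
t: 40.4
position: [0.4649, -0.0931, 0.0527]
tcp_rot: [3.14, 0.001, 1.726]
ft_force: [0.5, 0.8, 1.3]
gripper_width: 0.0492
gripper_force: 52.0
```

>>> arm_command([
  [[0,0,0,0],[0,0,0,0],[0,0,0,0],[0,0,0,0],[0,0,-0.02,0],[0,0,-0.04,0],[0,0,-0.05,0],[0,0,-0.05,0],[0,0,-0.05,0],[0,0,0,0],[0,0,0,0]],
], hand=0.8)

```text
t: 41.5
position: [0.4645, -0.0934, 0.2208]
tcp_rot: [3.14, 0.002, 1.725]
ft_force: [-0.7, -0.6, -0.2]
gripper_width: 0.0683
gripper_force: 0.0
```

```bash
python3 - <<'E'
from h import *
s=r.read_state();p=s['position'];print(p,s['tcp_rot'],s['gripper_width'],s['ft_force'])
C=cam('wrist'); im=eyes.snapshot('wrist'); cv2.imwrite('pics/w13.png',im[:,:,::-1])
for k,z in dict(pad_face=.04,trigger_tab=.105,handle_post=.105).items():
    for d in models.landmark_of(k,'wrist')[:2]: print(k,round(d['conf'],2),np.round(d['point']),onz(C,d['point'],z))
F=np.array([.4553,-.025]);u=np.array([-.1555,.9878]); m=F-.241*u; print(m)
plan((*m,.25,1.727),w=.14)
E
```

```text
[ 0.46452084 -0.09335584  0.22082564] [3.14023055e+00 1.94822292e-03 1.72524366e+00] 0.06826844661716955 [-0.73595192 -0.58373833 -0.24980923]
pad_face 0.74 [256. 281.] [ 0.47711414 -0.16730928  0.04      ]
pad_face 0.58 [191. 476.] [ 0.65080688 -0.07144176  0.04      ]
handle_post 0.84 [364. 275.] [ 0.48295294 -0.24203324  0.105     ]
[ 0.4927755 -0.2630598]
[[[-0.054,0.0009,-0.0098,-0.0],[-0.054,0.001,-0.0097,-0.0001],[-0.0541,0.0009,-0.0098,-0.0],[-0.054,0.0009,-0.0097,-0.0001]]]
end [ 0.4928 -0.263   0.25  ] 1.7273
```

View pics/w13.png

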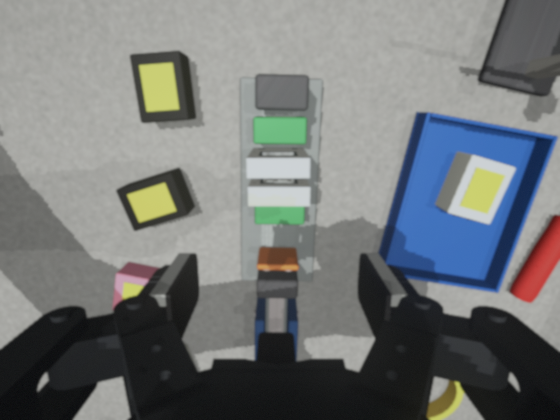

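All four parts stand in a row with the blocks outermost and the pad still clear, at about (278,258). Next I turn the hand over the trigger.

```bash
python3 - <<'E'
from h import *
F=np.array([.4553,-.025]);u=np.array([-.1555,.9878]); m=F-.243*u; print(m)
plan((*m,.27,1.3),(*m,.24,.156),w=.14)
E
```

```text
[ 0.4930865 -0.2650354]
[[[-0.0437,0.0008,-0.0128,0.0136],[-0.0435,0.0045,-0.0128,0.0136],[-0.043,0.0082,-0.0128,0.0135],[-0.0421,0.0118,-0.0128,0.0136],[-0.041,0.0153,-0.0128,0.0135],[0.0,-0.0,0.0042,0.0202],[0.0,-0.0,0.0042,0.0202],[0.0,-0.0,0.0042,0.0202],[0.0,-0.0,0.0041,0.0202],[0.0,-0.0,0.0042,0.0203],[0.0,-0.0,0.0041,0.0202],[0.0,-0.0,0.0042,0.0203]]]
[[[-0.0,-0.0,0.0041,0.0202],[-0.0,-0.0,0.0042,0.0203]]]
end [ 0.4931 -0.2651  0.24  ] 0.1559
```

>>> arm_command([
  [[-0.0437,0.0008,-0.0128,0.0136],[-0.0435,0.0045,-0.0128,0.0136],[-0.043,0.0082,-0.0128,0.0136],[-0.0421,0.0118,-0.0128,0.0136],[-0.041,0.0153,-0.0128,0.0136],[0,0,0.0042,0.0202],[0,0,0.0042,0.0202],[0,0,0.0042,0.0202],[0,0,0.0042,0.0202],[0,0,0.0042,0.0202],[0,0,0.0042,0.0202],[0,0,0.0042,0.0202]],
], hand=1)

```text
t: 42.9
position: [0.4935, -0.2646, 0.246]
tcp_rot: [-3.139, 0.001, 0.406]
ft_force: [0.6, 0.5, -0.3]
gripper_width: 0.0853
gripper_force: 0.0
```

>>> arm_command([
  [[0,0,0.0042,0.0202],[0,0,0.0042,0.0202],[0,0,0,0],[0,0,0,0],[0,0,0,0],[0,0,0,0],[0,0,0,0]],
])

```text
t: 43.6
position: [0.4941, -0.2652, 0.2411]
tcp_rot: [-3.142, -0.0, 0.157]
ft_force: [-0.2, -0.4, 0.7]
gripper_width: 0.0859
gripper_force: 0.0
```

```bash
python3 - <<'E'
from h import *
s=r.read_state();p=s['position'];print(p,s['tcp_rot'],np.round(s['q'],2))
C=cam('wrist'); im=eyes.snapshot('wrist'); cv2.imwrite('pics/w14.png',im[:,:,::-1])
F=np.array([.4553,-.025]);u=np.array([-.1555,.9878])
for n in ('wrist','side'):
  if n=='side': eyes.snapshot(n)
  for k,z in dict(trigger_tab=.105,handle_post=.105).items():
    for d in models.landmark_of(k,n)[:3]:
      X=onz(cam(n),d['point'],z); print(n,k,round(d['conf'],2),np.round(d['point']),X,(X[:2]-F)@u)
E
```

```text
[ 0.49414285 -0.26523029  0.24111602] [-3.14158563e+00 -1.24189123e-04  1.57197942e-01] [ 0.93  0.36 -0.6   1.76  0.23  1.09 -1.16]
wrist trigger_tab 0.91 [201. 316.] [ 0.49151156 -0.2973036   0.105     ] -0.2746123954127677
wrist trigger_tab 0.21 [175. 173.] [ 0.49510722 -0.17829429  0.105     ] -0.15761412242705666
wrist handle_post 0.6 [200. 245.] [ 0.48355453 -0.23903567  0.105     ] -0.215818016109077
side trigger_tab 0.63 [165. 361.] [ 0.49686792 -0.29678764  0.105     ] -0.2749356444101897
side handle_post 0.69 [236. 318.] [ 0.43494435 -0.03987941  0.105     ] -0.011532579327524753
side handle_post 0.58 [179. 350.] [ 0.48815134 -0.2357582   0.105     ] -0.21329533252162802
```

View pics/w14.png

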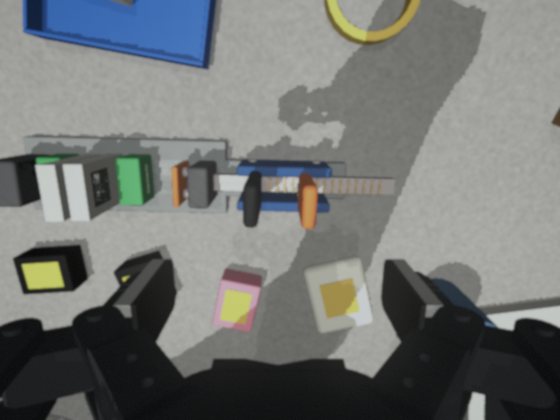

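The tab is at (309,205), the post at (252,200), and the row is upright. The gripper straddles both, so I descend and make the first squeeze.

>>> arm_command([
  [[0,0,0.045,0],[0,0.0005,0.05,0],[0,0,0.05,0],[0,0,0.03,0],[0,0,0.014,0],[0,0,0,0],[0,0,0,0]],
])

```text
t: 44.6
position: [0.4952, -0.2658, 0.091]
tcp_rot: [3.141, -0.001, 0.157]
ft_force: [-0.1, 0.1, -0.2]
gripper_width: 0.0851
gripper_force: 0.0
```

>>> arm_command([
  [[0,0,0,0],[0,-0.0025,0,0],[0,-0.0025,0,0],[0,-0.0025,0,0],[0,-0.0025,0,0],[0,-0.0015,0,0],[0,0,0,0],[0,0,0,0],[0,0,0,0],[0,0,0,0]],
], hand=0, force=40)

```text
t: 45.6
position: [0.4944, -0.2575, 0.0936]
tcp_rot: [3.138, -0.003, 0.155]
ft_force: [-5.3, 0.9, 20.1]
gripper_width: 0.0393
gripper_force: 38.2
```

>>> arm_command([
  [[0,0,0,0],[0,0,0,0],[0,0,0,0],[0,0,0,0],[0,0,0,0],[0,0,0,0],[0,0,0,0],[0,0,0,0]],
], hand=1)

```text
t: 46.4
position: [0.4928, -0.2565, 0.0898]
tcp_rot: [-3.141, 0.0, 0.156]
ft_force: [0.0, -0.5, -0.4]
gripper_width: 0.0853
gripper_force: 0.0
```

```bash
cat >> h.py <<'E'
def look():
    F=np.array([.4553,-.025]);u=np.array([-.1555,.9878])
    s=r.read_state();print(np.round(s['position'],4),s['t'])
    for n in('side','scene','wrist'):
        eyes.snapshot(n);C=cam(n)
        for k,z in dict(pad_face=.04,trigger_tab=.105).items():
            for d in models.landmark_of(k,n)[:2]:
                X=onz(C,d['point'],z); v=(X[:2]-F)@u
                if d['conf']>.35: print(n,k,round(d['conf'],2),np.round(d['point']),round(v,4))
E
python3 -c "from h import *; look()"
```

```text
[ 0.4928 -0.2565  0.0898] 46.4
side pad_face 0.75 [216. 340.] -0.145
side trigger_tab 0.48 [164. 363.] -0.2794
scene pad_face 0.62 [237. 212.] -0.1196
scene trigger_tab 0.41 [273. 177.] -0.2802
wrist pad_face 0.96 [235. 101.] -0.1299
wrist trigger_tab 0.86 [293. 375.] -0.2739
```

>>> arm_command([
  [[0,0,0,0],[0,0,0,0],[0,0,0,0],[0,0,0,0],[0,0,0,0],[0,0,0,0],[0,0,0,0],[0,0,0,0],[0,0,0,0],[0,0,0,0]],
], hand=0)

```text
t: 47.85
position: [0.4943, -0.2576, 0.0935]
tcp_rot: [3.138, -0.002, 0.154]
ft_force: [-7.2, 2.0, 25.5]
gripper_width: 0.0394
gripper_force: 40.8
```

>>> arm_command([
  [[0,0,0,0],[0,0,0,0],[0,0,0,0],[0,0,0,0],[0,0,0,0],[0,0,0,0],[0,0,0,0],[0,0,0,0]],
], hand=1)

```text
t: 48.65
position: [0.4928, -0.2564, 0.0898]
tcp_rot: [-3.141, 0.0, 0.156]
ft_force: [-0.3, 1.2, -0.6]
gripper_width: 0.0853
gripper_force: 0.0
```

>>> arm_command([
  [[0,0,0,0],[0,0,0,0],[0,0,0,0],[0,0,0,0],[0,0,0,0],[0,0,0,0],[0,0,0,0],[0,0,0,0],[0,0,0,0],[0,0,0,0]],
], hand=0)

```text
t: 49.65
position: [0.4943, -0.2576, 0.0935]
tcp_rot: [3.138, -0.002, 0.154]
ft_force: [-7.0, 0.4, 26.7]
gripper_width: 0.0392
gripper_force: 40.6
```

>>> arm_command([
  [[0,0,0,0],[0,0,0,0],[0,0,0,0],[0,0,0,0],[0,0,0,0],[0,0,0,0],[0,0,0,0],[0,0,0,0]],
], hand=1)

```text
t: 50.45
position: [0.4928, -0.2564, 0.0898]
tcp_rot: [-3.141, 0.0, 0.156]
ft_force: [-1.4, 0.3, 0.5]
gripper_width: 0.0856
gripper_force: 0.0
```

```bash
python3 -c "from h import *; look()"
```

```text
[ 0.4928 -0.2564  0.0898] 50.45
side pad_face 0.58 [226. 330.] -0.1021
side trigger_tab 0.55 [166. 361.] -0.2724
scene pad_face 0.43 [232. 216.] -0.1007
scene trigger_tab 0.55 [271. 176.] -0.2774
wrist pad_face 0.62 [234.  48.] -0.0986
wrist trigger_tab 0.69 [295. 374.] -0.2735
```

>>> arm_command([
  [[0,0,0,0],[0,0,0,0],[0,0,0,0],[0,0,0,0],[0,0,0,0],[0,0,0,0],[0,0,0,0],[0,0,0,0],[0,0,0,0],[0,0,0,0]],
], hand=0)

```text
t: 51.9
position: [0.4943, -0.2575, 0.0936]
tcp_rot: [3.138, -0.002, 0.154]
ft_force: [-6.6, 2.6, 26.8]
gripper_width: 0.0395
gripper_force: 40.5
```

>>> arm_command([
  [[0,0,0,0],[0,0,0,0],[0,0,0,0],[0,0,0,0],[0,0,0,0],[0,0,0,0],[0,0,0,0],[0,0,0,0]],
], hand=1)

```text
t: 52.7
position: [0.4927, -0.2564, 0.0898]
tcp_rot: [-3.141, 0.0, 0.156]
ft_force: [-0.6, -0.5, -0.1]
gripper_width: 0.0856
gripper_force: 0.0
```

>>> arm_command([
  [[0,0,0,0],[0,0,0,0],[0,0,0,0],[0,0,0,0],[0,0,0,0],[0,0,0,0],[0,0,0,0],[0,0,0,0],[0,0,0,0],[0,0,0,0]],
], hand=0)

```text
t: 53.7
position: [0.4942, -0.2592, 0.0938]
tcp_rot: [3.136, -0.002, 0.154]
ft_force: [-7.3, -1.5, 27.3]
gripper_width: 0.043
gripper_force: 36.6
```

>>> arm_command([
  [[0,0,0,0],[0,0,0,0],[0,0,0,0],[0,0,0,0],[0,0,0,0],[0,0,0,0],[0,0,0,0],[0,0,0,0]],
], hand=1)

```text
t: 54.5
position: [0.4928, -0.2564, 0.0898]
tcp_rot: [-3.141, 0.0, 0.156]
ft_force: [0.5, 0.2, -0.1]
gripper_width: 0.0853
gripper_force: 0.0
```

```bash
python3 -c "from h import *; look()"
```

```text
[ 0.4928 -0.2564  0.0898] 54.5
side pad_face 0.53 [226. 326.] -0.0959
side trigger_tab 0.56 [153. 311.] -0.2428
side trigger_tab 0.48 [165. 362.] -0.2765
scene pad_face 0.57 [213. 232.] -0.0265
scene pad_face 0.46 [226. 223.] -0.0744
scene trigger_tab 0.66 [274. 179.] -0.2811
wrist trigger_tab 0.85 [290. 374.] -0.2734
```

>>> arm_command([
  [[0,0,0,0],[0,0,0,0],[0,0,0,0],[0,0,0,0],[0,0,0,0],[0,0,0,0],[0,0,0,0],[0,0,0,0],[0,0,0,0],[0,0,0,0]],
], hand=0)

```text
t: 55.95
position: [0.4947, -0.2631, 0.0928]
tcp_rot: [3.132, -0.004, 0.152]
ft_force: [-1.3, -11.3, 11.2]
gripper_width: 0.0506
gripper_force: 39.4
```

>>> arm_command([
  [[0,0,0,0],[0,0,0,0],[0,0,0,0],[0,0,0,0],[0,0,0,0],[0,0,0,0],[0,0,0,0],[0,0,0,0]],
], hand=1)

```text
t: 56.75
position: [0.4928, -0.2564, 0.0898]
tcp_rot: [-3.141, 0.0, 0.157]
ft_force: [0.6, -0.4, -0.4]
gripper_width: 0.0853
gripper_force: 0.0
```

>>> arm_command([
  [[0,0.009,-0.03,0],[0,0,-0.05,0],[0,0,-0.05,0],[0,0,-0.05,0],[0,0,-0.04,0],[0,0,0,0],[0,0,0,0],[0,0,0,0],[0,0,0,0]],
])

```text
t: 57.65
position: [0.4929, -0.2633, 0.2643]
tcp_rot: [-3.14, 0.002, 0.156]
ft_force: [-0.1, -0.2, 0.5]
gripper_width: 0.0858
gripper_force: 0.0
```

```bash
python3 - <<'E'
from h import *
look()
im=eyes.snapshot('wrist'); cv2.imwrite('pics/w15.png',cv2.resize(im[60:300,:380,::-1],(760,480),interpolation=cv2.INTER_CUBIC))
E
```

```text
[ 0.4929 -0.2633  0.2643] 57.65
side pad_face 0.52 [228. 327.] -0.0917
side trigger_tab 0.5 [164. 359.] -0.2737
scene pad_face 0.37 [224. 221.] -0.0734
scene trigger_tab 0.63 [270. 178.] -0.273
scene trigger_tab 0.44 [224. 222.] -0.1056
wrist pad_face 0.7 [178. 128.] -0.0801
wrist trigger_tab 0.83 [194. 316.] -0.2759
```

View pics/w15.png

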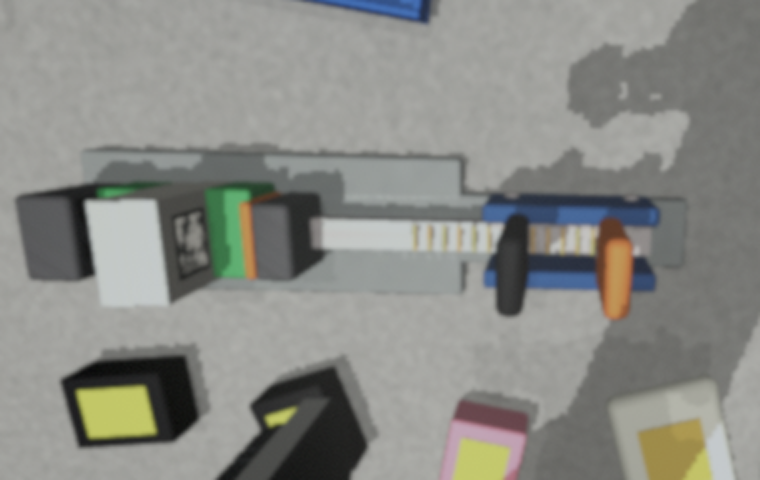

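The row is packed tight: plates touching between the blocks at x 85–240, the orange pad closed up against its jaw at (250,238), and the trigger out at (615,265). Last I check the carton.

```bash
python3 - <<'E'
from h import *
for n in('scene','side'):
    eyes.snapshot(n);C=cam(n)
    for d in models.landmark_of('carton_mid',n)[:5]: print(n,round(d['conf'],2),np.round(onz(C,d['point'],.020),3))
    for d in models.landmark_of('tray_in',n)[:1]: print(n,'tray',np.round(onz(C,d['point'],.004),3))
E
```

```text
scene 0.89 [ 0.345 -0.241  0.02 ]
scene 0.8 [ 0.667 -0.07   0.02 ]
scene 0.77 [ 0.35  -0.031  0.02 ]
scene 0.72 [ 0.349 -0.134  0.02 ]
scene tray [ 0.661 -0.09   0.004]
side 0.97 [ 0.346 -0.132  0.02 ]
side 0.86 [ 0.355 -0.033  0.02 ]
side 0.77 [ 0.347 -0.241  0.02 ]
side 0.66 [ 0.66  -0.078  0.02 ]
side tray [ 0.641 -0.098  0.004]
```

The carton lies within the tray: it was nudged a little but is still well inside the limits.

```bash
python3 -c "
from plant import job
print(job.hand_in())"
```

```text
the job is handed in; nothing more can be done
None
```

I handed the job in: the carton is in the tray, both plates stand between the green blocks, the row is clamped tight with the pad apparently fully pressed in and the trigger out; no verdict came back.

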